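# Put the rinsed beaker and tinting brush on the draining rack

### The job

Clear the rinsed hair-colouring things onto the grey draining rack: hang the white beaker that stands mouth-down on the table over the free slanting peg, mouth down and pushed fully home so that it hangs from the peg's tip, and stand the tinting brush from the black caddy in the rack's round steel cup, bristles up and its handle on the cup's bottom. Set both down gently, never letting them drop; leave the beaker that already hangs there, the mixing bowl and the tubes where they are, and let go of everything.

Things in the scene. Friction and masses are not known exactly. Their poses are not given: they have to be found in the camera images.
- beaker_mid (a point): White plastic beaker to be hung, standing mouth-down on the table, left of the robot. Round, 100 mm high, 66 mm outside diameter at the mouth tapering to 56 mm at the closed end; wall 3 mm, end 4 mm thick, 96 mm deep inside; about 70 g. This point is on its axis half-way up, 50 mm from the mouth; its z axis points from mouth to closed end (up at the start).
- beaker_floor (a point): Centre of the beaker's inner floor: on its axis, 96 mm from the mouth, 46 mm from beaker_mid.
- beaker_mouth (a point): Centre of the beaker's mouth (plane of the rim), 50 mm from beaker_mid.
- rack: Fixed grey draining rack: flat deck 160 mm (x) by 400 mm (y), top 14 mm above the table. Origin on the table under its centre; z up, y along its length. Three fittings stand on it in a row along y, 130 mm apart, in an order that varies: the free peg, a like peg with a beaker already on it, the holder cup.
- free_peg_tip (a point): Top of the free draining peg: a fixed round steel bar, 28 mm diameter, domed end, 135 mm long, leaning 30 degrees from vertical towards the rack's -x (roughly to the robot). This point is on its axis at the top of the dome, 131 mm above the table; axes are those of the rack. A hung beaker's inner floor rests on it.
- free_peg_low (a point): Point on the free peg's axis 96 mm below its tip (48 mm towards the rack's +x and 83 mm lower): the mouth of a fully hung beaker comes here (let go, it sags about 16 mm off the axis). The peg's direction is from here to free_peg_tip.
- brush_grip (a point): Flat tinting brush, 205 mm long, about 50 g, leaning bristles-up in the caddy. This point is on its axis, mid-ferrule, 152 mm from the handle's end and 53 mm from the bristles' end; ferrule 32 mm long, 34 mm wide, 14 mm thick; bristles above it rigid, 40 mm long, 34 by 13 mm. Axes: z along the brush to the bristles, y across its width, x across its thickness (the way to pinch it).
- brush_foot (a point): Centre of the end of the brush's black handle, 152 mm from brush_grip, same axes. The handle is 136 mm long, 14 mm wide (y) and 10 mm thick (x).
- caddy: Fixed narrow black open box, 78 mm (x) by 36 mm (y), 100 mm high, wall 4 mm, right of the robot. Origin under its centre. The brush's handle end is at its +x end inside; the brush leans about 33 degrees from vertical over the rim at its -x end, which faces the middle of the table, and can be drawn out along its own length (about 120 mm).
- holder: Fixed round steel cup on the rack for standing brushes: 50 mm outside and 44 mm inside diameter, 95 mm high. Origin at the centre of its underside, 14 mm above the table; its mouth is 95 mm above the origin.
- holder_floor (a point): Centre of the inner floor of the steel cup, 5 mm above its underside, 90 mm below its mouth.
- hung_beaker_mid (a point): Middle of the like beaker that already hangs on the other peg (leave it alone). Its z axis points to its closed end; its highest point is about 150 mm above the table.
- bowl: White mixing bowl, 124 mm diameter, 50 mm high (leave it alone). Origin under its centre.
- tube_a: Loose red tube with a black cap, 38 mm diameter, about 155 mm long, lying to the far left (leave it alone).
- tube_b: Like tube lying to the far right (leave it alone).

How it is judged:
By the outcome, as a careful person would: the job done as asked, in the order asked, and still so for the second after the job is handed in, with the robot touching nothing.
It also fails if it takes over 67 s, if anything falls off the work surface, if the arm or the gripper's body presses on something with over 40 N, if the wrist force passes 120 N, or if a joint passes its speed limit or range.

### The arm

A 6-joint arm with a two-finger parallel gripper is mounted at the origin on the work surface. World frame = base frame: x ahead of the robot, y to its left, z up, the work surface at z = 0. Lengths are in mm, angles in degrees, forces in N, time in s.
With the tool pointing down it reaches from about 250 to 725 mm from the base axis. Payload 4 kg.
Tool frame: the origin (TCP) lies at the very end of the fingers, on their centre line; the grasp point (between the pads) lies 19 mm behind it; z points along the fingers, y is the direction in which the jaws open and shut (so a half turn about z gives the same grasp; the last joint's range is limited). The gripper opens to 85 mm and grips with 20 to 120 N. Pads are 22 mm wide; open, the fingers measure 114 mm over their backs; the gripper's body (76 mm by 85 mm) begins 54 mm behind the grasp point. The pads swing forward as they close: fully open they stand 13 mm farther back than shut.
Start: joints at [70.245, 13.785, 0.286, 76.501, 0, 90], TCP at [169.002, 470.572, 205.706] pointing down, gripper open.
Joint ranges: [-155.79, 155.79], [-60.16, 107.12], [-62.33, 73.08], [-114, 123.19], [-81.49, 82.49], [-180, 180]. Speed limits (degrees/s): [159.86, 159.86, 180, 180, 180, 180].

### API

Orientations are given as a 3x3 rotation matrix whose columns are the frame's x, y, z axes.
In Python, from bench import telemetry, eyes, robot gives the robot as it stands. The module is installed in compiled form; this text tells all that it offers.
- The arm moves only by the tool jog_arm, never from a script. Its argument "rows" is a list that holds one entry, the list of rows, each a list of 7 numbers: the shift along the tool's x, y, z in mm, then the turn, a rotation vector about the tool's x, y, z in rad, then the closure, from 0 (fully open) to 1 (shut). In form: [[[x, y, z, rx, ry, rz, hand], ...]]. A call has 1 to 12 rows; each row shifts and turns the commanded pose from where the row before left it, along the tool's axes as they then stand; what a row does not reach is not made up. A row lasts 1/12 s, in which the tool goes at most 41.7 mm and 7.16 degrees, less where a joint would pass 70% of its speed; a pose out of reach is approached as far as the arm can. A call is refused whole if a number of a shift passes 41.7 or a number of a turn 0.125, either way. A call with a gripper value outside its range is refused whole. The fingers move at their own pace and stop on an object; "force" is the grip in N (left out, the last holds). Time passes only in rows, so rows that do not move let the fingers close. It gives the time, the measured TCP pose, the force and the opening at its end, in the units of the state.
- telemetry.read_state(): the state, without advancing time (a new reading comes with each control period).
- eyes.snapshot(name): name is "scene" or "top"; returns (picture, depth): 384x512x3 uint8, blue, green, red; 384x512 float32, mm along the optical axis (not along the pixel's ray), 0 where there is no reading.
- eyes.get_calibration(name): a dict with "fx", "fy", "cx", "cy" (pixels), "k1" (the pictures are not rectified: a ray, as slopes to the right and down, at radius r is drawn at 1 + k1 r^2 times it, then the intrinsics apply), "pose" (4x4, takes a point from camera to world coordinates). Camera axes: x right, y up, looking along -z (the intrinsics and any distortion apply to the point x, -y, -z); pixel columns grow to the right and rows downward; lengths in mm; the calibration is good to about 2 mm. A picture is of the moment at which its call begins. get_calibration takes no time and is no camera call.
- robot.finish_job(): hands the job in, once; it reports no verdict.
Trained networks look in the newest picture that a camera, given by its name, has taken for a name from the list of things; names that differ only in an ending like _2 or _b are one class to them, and where a whole thing is asked for, a point or a joint stands for the part that bears it (a point fixed in the world has none). Each returns a list of dicts, best first, with "confidence" (0 to 1); they miss things now and then, are a little off and sometimes report something else, mostly with a low value. They report only what shows in the picture. A call takes as long as a camera call.
- eyes.masks_of(query, camera): "mask" (384x512 bool, what is visible of it) and "at" ([column, row] in pixels, amid what is visible of it).
The state is a dict: "time_s": time; "joint_positions": joint angles; "qvel": joint speeds; "tau": joint torques, N m; "tcp_pos": TCP position; "tool_rot": TCP orientation; "wrist_force": force on the tool from outside, world axes, zero at the start; "wrist_torque": the same for the moment, N m; "gripper_width": opening from 0.0 (shut) to 1.0 (fully open).
Only numpy, scipy, OpenCV 4.12 (cv2) and the standard library are available. Lean on these libraries where they do the work, as an engineer would, in place of code of your own. Each camera call takes 0.05 s, during which the arm holds its last target.

## Working session

There is one attempt and no reset: what is moved stays moved. The work goes in short steps, Python scripts to look and compute and a tool call to move; the robot and the scene stay as the last step left them, time stands still between calls to the robot, and variables do not carry over. Pictures are saved under pics/ and viewed, and the job is handed in when it is done.

Besides the shell and the picture viewer there is one more tool, called after "Emit:" as a command line: name --argument value ..., lists and objects as JSON in quotes. jog_arm: Moves the arm, as the interface text tells. Its arguments: {"type":"object","properties":{"rows":{"type":"array","items":{"type":"array","items":{"type":"array","items":{"type":"number"}}}},"force":{"type":"number"}},"required":["rows"]}

```bash
mkdir -p pics; ls; python3 - <<'E'
from bench import telemetry, eyes, robot
import cv2,numpy as np
np.set_printoptions(precision=3,suppress=True)
s=telemetry.read_state()
for k,v in s.items(): print(k,np.array(v).tolist())
for n in("scene","top"):
    p,d=eyes.snapshot(n); cv2.imwrite(f"pics/{n}0.png",p); np.save(f"{n}0.npy",d)
    c=eyes.get_calibration(n); print(n,c)
E
```

```text
pics
time_s 0.0
joint_positions [70.24291325136466, 13.830946553613748, 0.2125249914357217, 76.5023080795069, -0.0016696135804436954, 89.99926423023898]
qvel [0.030968086374702802, -0.013298783067367922, -0.04216602721195599, -0.037104644261829536, 0.017027811973128026, -0.0006490163376483439]
tau [-0.00018771815120999236, -37.23180055618286, 25.24074375629425, 0.016986157279461622, -0.00011174176506756339, -3.7342169889598154e-06]
tcp_pos [168.7888034494251, 469.90461857911123, 204.81602265544888]
tool_rot [[-0.9411385732763471, 0.33802029061290134, -0.0006848542410067789], [0.3380209831412649, 0.9411364636136315, -0.0019929408020443198], [-2.9113130609403756e-05, -0.0021071285669137705, -0.9999977795783488]]
wrist_force [0.17631426034307313, 0.0165826172027308, -0.05123050967344508]
wrist_torque [-0.04552186356421114, -0.03237879256847724, -0.006777522071299031]
gripper_width 0.999588175439416
scene {'fx': 399.21483972529626, 'fy': 399.21483972529626, 'cx': 256.865603015223, 'cy': 195.62786869257366, 'k1': 0.017535021967911162, 'pose': array([[   0.681,   -0.551,    0.483, 1183.218],
       [   0.733,    0.499,   -0.463, -629.725],
       [   0.014,    0.669,    0.743, 1070.578],
       [   0.   ,    0.   ,    0.   ,    1.   ]])}
top {'fx': 431.5510073783755, 'fy': 431.5510073783755, 'cx': 263.7707412613508, 'cy': 190.25755282173176, 'k1': 0.02819233902236562, 'pose': array([[   0.026,    0.997,   -0.077,  421.047],
       [  -1.   ,    0.026,   -0.001,    8.943],
       [   0.001,    0.077,    0.997, 1309.903],
       [   0.   ,    0.   ,    0.   ,    1.   ]])}
```

View pics/scene0.png

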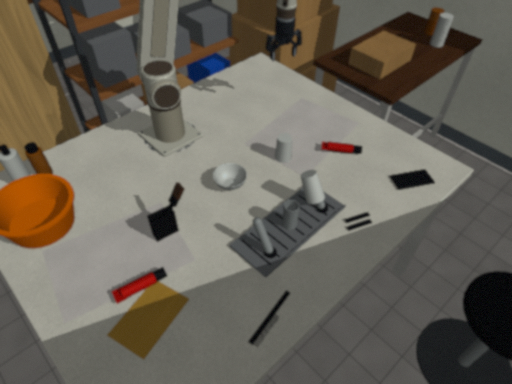

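View pics/top0.png

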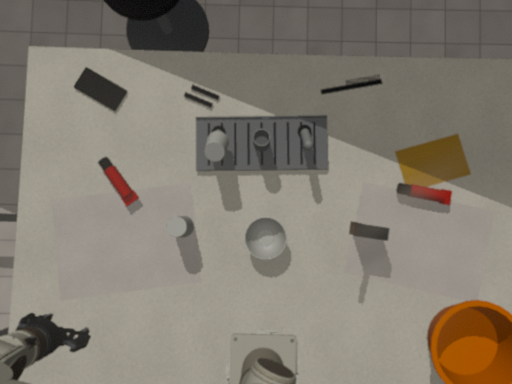

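The scene view shows the beaker at about (284,150), the bowl (228,176), the caddy and brush (165,215), and the rack with the hung beaker (313,187), cup (291,212) and free peg (264,235). In the top view the order along y is hung beaker (215,145), cup (261,140), free peg (306,137). Next I'll measure these.

```bash
cat > h.py <<'E'
import numpy as np,cv2
from bench import telemetry, eyes
np.set_printoptions(precision=2,suppress=True)
def rays(c,uv):
    uv=np.asarray(uv,float).reshape(-1,2)
    d=np.c_[(uv[:,0]-c['cx'])/c['fx'],(uv[:,1]-c['cy'])/c['fy']]
    s=d.copy()
    for _ in range(10): s=d/(1+c['k1']*(s**2).sum(1,keepdims=True))
    return s
def unproj(c,uv,z):
    s=rays(c,uv); z=np.asarray(z,float).reshape(-1,1)
    p=np.c_[s[:,:1]*z,-s[:,1:]*z,-z]
    return p@c['pose'][:3,:3].T+c['pose'][:3,3]
def proj(c,P):
    P=np.asarray(P,float).reshape(-1,3)
    q=(P-c['pose'][:3,3])@c['pose'][:3,:3]
    s=np.c_[q[:,0]/-q[:,2],-q[:,1]/-q[:,2]]
    s=s*(1+c['k1']*(s**2).sum(1,keepdims=True))
    return np.c_[s[:,0]*c['fx']+c['cx'],s[:,1]*c['fy']+c['cy']]
def cloud(c,d,mask=None):
    m=d>0
    if mask is not None: m&=mask
    v,u=np.nonzero(m)
    return unproj(c,np.c_[u,v],d[v,u]),np.c_[u,v]
E
python3 - <<'E'
from h import *
for n in("scene","top"):
    p,d=eyes.snapshot(n); c=eyes.get_calibration(n); np.save(f"{n}_d.npy",d);np.save(f"{n}_p.npy",p)
    big=cv2.resize(p,None,fx=1,fy=1)
    for q in ["beaker_mid","rack","brush_grip","caddy","holder","bowl","hung_beaker_mid"]:
        r=eyes.masks_of(q,n)
        for i,x in enumerate(r[:3]):
            P,uv=cloud(c,d,x['mask'])
            np.save(f"m_{n}_{q}_{i}.npy",x['mask'])
            print(n,q,round(x['confidence'],2),x['at'],x['mask'].sum(),np.median(P,0) if len(P) else None,P.min(0),P.max(0))
E
python3 - <<'E'
import cv2,numpy as np
p=np.load('top_p.npy');s=np.load('scene_p.npy')
a=cv2.resize(p[100:320,160:420],None,fx=3,fy=2.7,interpolation=cv2.INTER_CUBIC);cv2.imwrite('pics/topz.png',a)
a=cv2.resize(s[120:290,130:360],None,fx=3.4,fy=3.4,interpolation=cv2.INTER_CUBIC);cv2.imwrite('pics/scenez.png',a)
E
```

```text
scene beaker_mid 0.79 [281.2, 148.4] 414 [418.74 234.24  70.31] [378.8  214.64  -0.29] [440.68 276.22 106.09]
scene rack 0.85 [282.6, 233.6] 3547 [685.61 -22.97  15.34] [ 576.73 -181.93   -2.57] [753.5  234.81 112.49]
scene brush_grip 0.86 [171.6, 193.0] 301 [ 414.74 -244.55  147.02] [ 246.53 -285.2    -3.08] [ 433.05 -130.06  188.49]
scene brush_grip 0.74 [264.3, 235.3] 366 [ 680.76 -114.91   71.48] [ 625.78 -128.29   16.94] [723.29 -87.63 137.69]
scene caddy 0.78 [162.2, 222.7] 694 [ 420.2  -306.53   69.78] [ 380.76 -341.99    0.35] [ 431.24 -263.28  104.32]
scene holder 0.57 [289.7, 213.6] 448 [667.39  11.32  76.47] [579.84  -5.97  10.85] [689.06 114.86 114.6 ]
scene bowl 0.61 [227.1, 172.1] 707 [359.14  16.34  26.55] [307.   -59.     0.13] [440.38  88.89  55.01]
scene bowl 0.45 [282.1, 146.7] 419 [418.85 234.76  69.02] [345.04 214.64  -0.32] [440.68 324.63 106.09]
scene hung_beaker_mid 0.58 [308.6, 188.7] 555 [647.76 134.2  102.22] [559.88 115.74   0.51] [687.31 281.08 145.69]
top beaker_mid 0.78 [182.6, 225.3] 440 [407.85 240.57 100.01] [378.4  219.94   2.34] [437.51 275.72 108.
[... 178 characters left out ...]
338.14   -1.17] [ 424.61 -265.79  106.01]
top brush_grip 0.54 [359.7, 230.5] 233 [ 410.5  -242.37  157.66] [ 397.1  -333.06    4.23] [ 432.95 -213.93  187.87]
top brush_grip 0.41 [263.5, 234.4] 1449 [380.2    2.97  20.72] [318.92 -60.16  -5.26] [444.09  64.32  60.26]
top holder 0.63 [259.6, 137.4] 315 [670.38  22.92  58.81] [637.58  -0.72  10.57] [707.2   47.57 116.02]
top bowl 0.57 [263.2, 237.8] 1393 [377.9    3.58  20.89] [315.37 -57.51  -4.14] [439.96  66.92  60.26]
top hung_beaker_mid 0.85 [215.3, 143.6] 530 [631.13 147.75 127.03] [592.77 120.68  13.23] [684.91 192.42 147.01]
top hung_beaker_mid 0.26 [262.2, 138.4] 300 [670.18  22.9   57.21] [637.58  -1.35  14.57] [686.59  45.69 116.02]
```

View pics/topz.png

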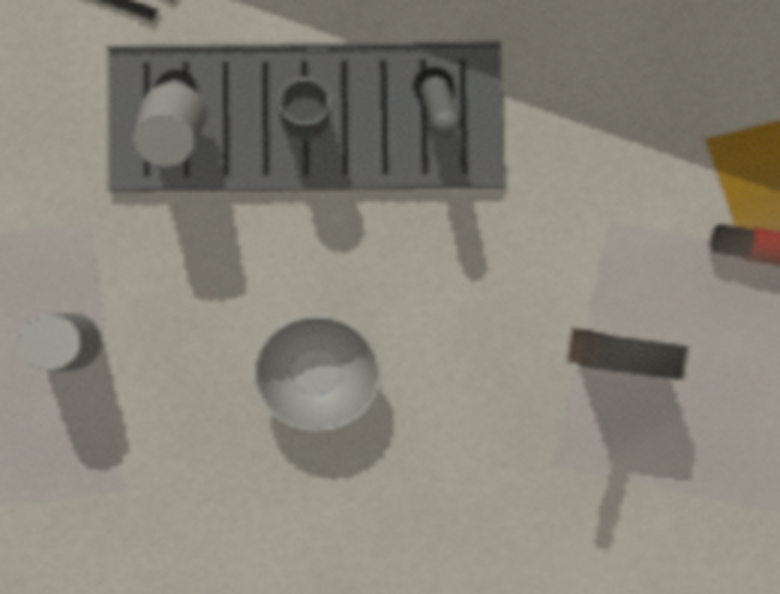

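View pics/scenez.png

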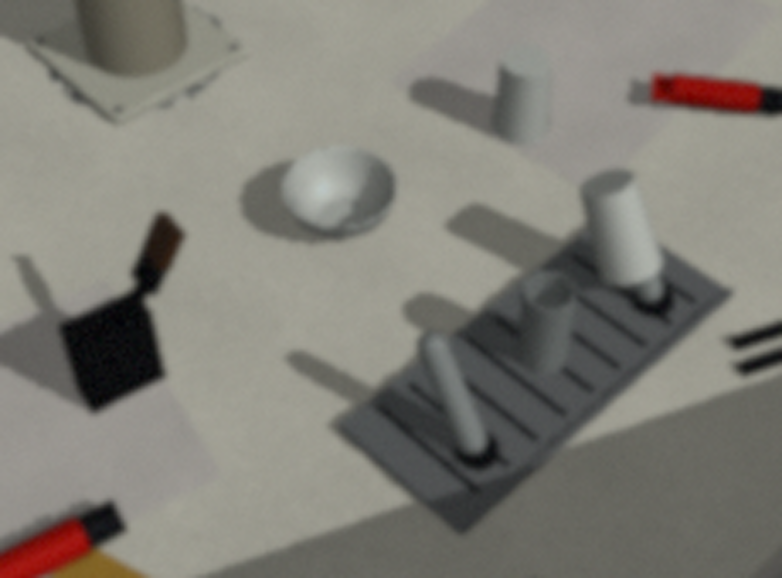

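```bash
cat > meas.py <<'E'
from h import *
from scipy.optimize import least_squares
C={n:eyes.get_calibration(n) for n in("scene","top")}
D={n:np.load(f"{n}_d.npy") for n in C}
cl={n:cloud(C[n],D[n]) for n in C}
for n in C:
    P=cl[n][0]
    # table check
    m=(P[:,0]>450)&(P[:,0]<550)&(abs(P[:,1])<150)
    print(n,"table z",np.median(P[m,2]),P[m,2].std())
    # rack deck
    m=(abs(P[:,2]-14)<5)&(P[:,0]>560)&(P[:,0]<770)&(P[:,1]>-200)&(P[:,1]<250)
    m&=True
    r=cv2.minAreaRect(P[m][:,:2].astype(np.float32)); print(" deck",r,np.median(P[m,2]))
    # beaker top
    m=(P[:,2]>93)&(P[:,2]<107)&(abs(P[:,0]-408)<50)&(abs(P[:,1]-242)<50)
    if m.sum(): print(" bk top",m.sum(),cv2.minEnclosingCircle(P[m][:,:2].astype(np.float32)),P[m].mean(0))
    # beaker cone fit
    m=(P[:,2]>12)&(P[:,2]<92)&(abs(P[:,0]-408)<45)&(abs(P[:,1]-242)<45)
    Q=P[m]
    f=lambda x:np.hypot(Q[:,0]-x[0],Q[:,1]-x[1])-(33-5*Q[:,2]/100)
    s=least_squares(f,[408,242],loss='soft_l1',f_scale=2); print(" bk cone",m.sum(),s.x,np.median(abs(s.fun)))
    # holder
    m=(P[:,2]>25)&(P[:,2]<104)&(abs(P[:,0]-675)<40)&(abs(P[:,1]-22)<40)
    Q=P[m]
    m2=(P[:,2]>100)&(P[:,2]<116)&(abs(P[:,0]-675)<40)&(abs(P[:,1]-22)<40)
    f=lambda x:np.minimum(abs(np.hypot(Q[:,0]-x[0],Q[:,1]-x[1])-25),abs(np.hypot(Q[:,0]-x[0],Q[:,1]-x[1])-22))
    s=least_squares(f,[672,22],loss='soft_l1',f_scale=2); print(" holder",m.sum(),s.x,np.median(abs(s.fun)), "rim",cv2.minEnclosingCircle(P[m2][:,:2].astype(np.float32)) if m2.sum()>3 else None)
    # peg
    m=(P[:,2]>25)&(P[:,2]<125)&(P[:,0]>600)&(P[:,0]<740)&(P[:,1]>-140)&(P[:,1]<-70)
    Q=P[m]
    def f(x):
        a=np.array([np.sin(x[2])*np.cos(x[3]),np.sin(x[2])*np.sin(x[3]),np.cos(x[2])])
        w=Q-np.array([x[0],x[1],70]); w=w-np.outer(w@a,a); return np.linalg.norm(w,axis=1)-14
    s=least_squares(f,[670,-108,-.52,0],loss='soft_l1',f_scale=2)
    x=s.x; a=np.array([np.sin(x[2])*np.cos(x[3]),np.sin(x[2])*np.sin(x[3]),np.cos(x[2])])
    print(" peg",m.sum(),x[:2],np.degrees(x[2:]),np.median(abs(s.fun)),"tip",np.array([x[0],x[1],70])+a*61/a[2], "top z",P[(abs(P[:,0]-632)<25)&(abs(P[:,1]+108)<20),2].max())
    # brush
    m=(P[:,2]>108)&(P[:,2]<205)&(P[:,0]>330)&(P[:,0]<480)&(P[:,1]>-310)&(P[:,1]<-180)
    Q=P[m]; c=Q.mean(0); u,sv,vt=np.linalg.svd(Q-c,full_matrices=False); print(" brush",m.sum(),c,sv/np.sqrt(len(Q)),"\n",vt,Q.min(0),Q.max(0))
    # caddy
    m=(P[:,2]>92)&(P[:,2]<104)&(P[:,0]>340)&(P[:,0]<470)&(P[:,1]>-370)&(P[:,1]<-240)
    if m.sum()>3: print(" caddy",m.sum(),cv2.minAreaRect(P[m][:,:2].astype(np.float32)))
E
python3 meas.py
```

```text
scene table z 1.1545993759345947 2.2211697731856184
 deck ((664.4806518554688, 20.116470336914062), (167.35421752929688, 402.0596618652344), 2.116863489151001) 15.183374962095513
 bk top 135 ((406.59320068359375, 248.90858459472656), 29.962331771850586) [407.75 247.96 100.42]
 bk cone 269 [404.32 251.38] 1.2639500532629349
 holder 323 [662.54  20.28] 0.7091781309254372 rim ((661.6770629882812, 19.8369140625), 25.96669578552246)
 peg 300 [ 670.09 -108.44] [-29.95   2.51] 0.9386245874912902 tip [ 634.97 -109.98  131.  ] top z 137.6896273907164
 brush 246 [ 416.83 -243.73  153.88] [24.66 10.7   3.7 ] 
 [[ 0.03  0.56  0.83]
 [-1.   -0.02  0.05]
 [ 0.04 -0.83  0.55]] [ 392.9  -276.3   108.44] [ 433.05 -216.27  188.49]
 caddy 166 ((405.4901123046875, -300.78070068359375), (78.93074035644531, 40.98830032348633), 81.10629272460938)
top table z 1.728761529780968 2.6368912007616987
 deck ((665.0806884765625, 26.632705688476562), (436.74530029296875, 201.02590942382812), 89.2259292602539) 15.442983334539122
 bk top 321 ((406.93035888671875, 251.36907958984375), 28.130760192871094) [406.69 250.94 101.72]
 bk cone 137 [406.6  252.56] 0.2762595106264847
 holder 163 [662.88  22.4 ] 0.31410475987014763 rim ((661.8325805664062, 22.49750328063965), 24.847505569458008)
 peg 148 [ 671.78 -107.08] [-30.58   2.52] 0.7204208556211027 tip [ 635.77 -108.66  131.  ] top z 138.26060900971584
 brush 191 [ 413.92 -236.79  162.08] [25.96  9.59  3.36] 
 [[-0.06 -0.6  -0.8 ]
 [-0.99  0.11 -0.01]
 [-0.09 -0.79  0.6 ]] [ 396.91 -272.56  108.84] [ 433.48 -211.6   187.87]
 caddy 101 ((405.6862487792969, -300.276611328125), (80.8048324584961, 35.784080505371094), 83.3953628540039)
```

```bash
cat >> h.py <<'E'
from scipy.spatial.transform import Rotation as Rn, Slerp
def plan(wps,hand,p0=None,R0=None):
    """wps: list of (p,R,n). prints rows"""
    s=telemetry.read_state()
    p=np.array(s['tcp_pos']) if p0 is None else np.array(p0,float); R=np.array(s['tool_rot']) if R0 is None else R0
    rows=[]
    for tp,tR,n in wps:
        sp,sR=p.copy(),R.copy(); tR=sR if tR is None else tR
        w=Rn.from_matrix(sR.T@tR).as_rotvec()
        for i in range(1,n+1):
            f=i/n
            gp=sp+f*(np.array(tp)-sp); gR=sR@Rn.from_rotvec(w*f).as_matrix()
            d=np.round(R.T@(gp-p),1); v=np.round(Rn.from_matrix(R.T@gR).as_rotvec(),3)
            rows.append([*(d+0.),*(v+0.),hand]); p=p+R@d; R=R@Rn.from_rotvec(v).as_matrix()
    m=np.abs(np.array(rows)).max(0); print("max",m,len(rows))
    for k in range(0,len(rows),12): print("[["+",".join("["+",".join(f"{x:g}" for x in r)+"]" for r in rows[k:k+12])+"]]")
    return p,R
def frame(z,y):
    z=np.array(z,float);z/=np.linalg.norm(z);y=np.array(y,float);y-=z*(y@z);y/=np.linalg.norm(y)
    return np.c_[np.cross(y,z),y,z]
def st():
    s=telemetry.read_state(); print("t",round(s['time_s'],2),"tcp",np.array(s['tcp_pos']),"J",np.array(s['joint_positions']),"F",np.array(s['wrist_force']),"g",round(s['gripper_width'],3)); print(np.array(s['tool_rot'])); return s
E
python3 - <<'E'
from h import *
R=frame([0,0,-1],[-0.043,1,0])
p,R1=plan([([406.5,250.8,190],R,12),([406.5,250.8,48.5],R,6)],0)
E
```

```text
max [24.8  18.5  23.6   0.    0.    0.03  0.  ] 18
[[[-24.8,-10.5,1.3,0,0,-0.032,0],[-24.5,-11.4,1.3,0,0,-0.033,0],[-24.1,-12.1,1.3,0,0,-0.032,0],[-23.6,-12.9,1.3,0,0,-0.032,0],[-23.3,-13.7,1.4,0,0,-0.033,0],[-22.8,-14.4,1.3,0,0,-0.032,0],[-22.3,-15.1,1.3,0,0,-0.032,0],[-21.8,-15.8,1.3,0,0,-0.033,0],[-21.3,-16.6,1.3,0,0,-0.032,0],[-20.8,-17.2,1.3,0,0,-0.032,0],[-20.1,-17.9,1.3,0,0,-0.033,0],[-19.6,-18.5,1.3,0,0,-0.032,0]]]
[[[0,0,23.6,0,0,0,0],[0,0,23.6,0,0,0,0],[0,0,23.6,0,0,0,0],[0,0,23.6,0,0,0,0],[0,0,23.5,0,0,0,0],[0,0,23.6,0,0,0,0]]]
```

Emit:
jog_arm --rows '[[[-24.8, -10.5, 1.3, 0, 0, -0.032, 0], [-24.5, -11.4, 1.3, 0, 0, -0.033, 0], [-24.1, -12.1, 1.3, 0, 0, -0.032, 0], [-23.6, -12.9, 1.3, 0, 0, -0.032, 0], [-23.3, -13.7, 1.4, 0, 0, -0.033, 0], [-22.8, -14.4, 1.3, 0, 0, -0.032, 0], [-22.3, -15.1, 1.3, 0, 0, -0.032, 0], [-21.8, -15.8, 1.3, 0, 0, -0.033, 0], [-21.3, -16.6, 1.3, 0, 0, -0.032, 0], [-20.8, -17.2, 1.3, 0, 0, -0.032, 0], [-20.1, -17.9, 1.3, 0, 0, -0.033, 0], [-19.6, -18.5, 1.3, 0, 0, -0.032, 0]]]'

```text
time_s: 1.9
tcp_pos: [407.3, 249.8, 190.1]
tool_rot: [[-0.999, -0.045, 0.0], [-0.045, 0.999, 0.0], [-0.0, 0.0, -1.0]]
wrist_force: [-0.1, 0.4, 1.1]
gripper_width: 0.998
```

Emit:
jog_arm --rows '[[[0, 0, 0, 0, 0, 0, 0], [0, 0, 0, 0, 0, 0, 0], [0, 0, 0, 0, 0, 0, 0]]]'

```text
time_s: 2.15
tcp_pos: [406.3, 250.9, 189.9]
tool_rot: [[-0.999, -0.042, -0.0], [-0.042, 0.999, 0.0], [0.0, 0.0, -1.0]]
wrist_force: [-0.5, 0.4, 0.1]
gripper_width: 0.999
```

```bash
python3 - <<'E'
from h import *
s=st()
p,d=eyes.snapshot("scene");cv2.imwrite("pics/s1.png",cv2.resize(p[80:260,130:380],None,fx=3,fy=3,interpolation=cv2.INTER_CUBIC))
plan([([406.5,250.8,100],None,4),([406.5,250.8,48.5],None,3)],0)
E
```

```text
t 2.15 tcp [406.25 250.85 189.94] J [31.68 11.7  -4.78 73.55  0.02 29.25] F [-0.49  0.4   0.08] g 0.999
[[-1.   -0.04 -0.  ]
 [-0.04  1.    0.  ]
 [ 0.    0.   -1.  ]]
max [ 0.2  0.2 22.5  0.   0.   0.   0. ] 7
[[[-0.1,-0.1,22.5,0,0,0,0],[-0.2,-0.1,22.5,0,0,0,0],[-0.1,-0.1,22.5,0,0,0,0],[-0.1,-0.2,22.5,0,0,0,0],[0,0,17.2,0,0,0,0],[0,0,17.1,0,0,0,0],[-0.1,0,17.2,0,0,0,0]]]
```

View pics/s1.png

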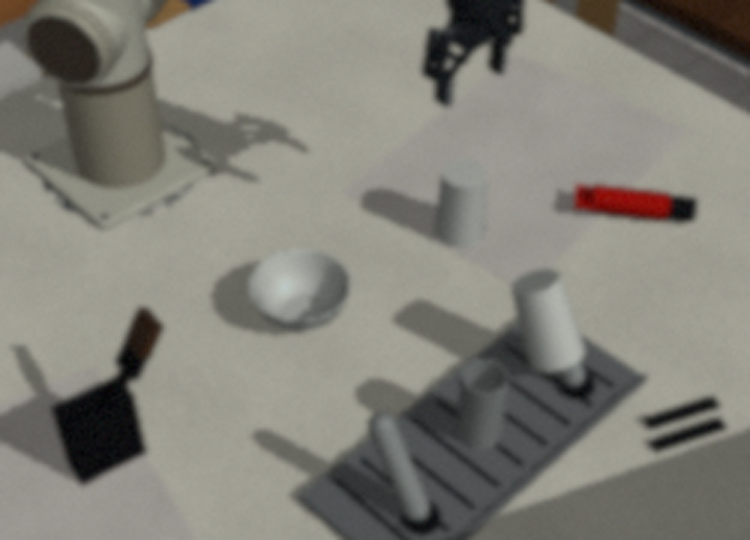

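```bash
python3 - <<'E'
from h import *
c=eyes.get_calibration("scene")
for P in([406.3,250.9,190],[406.3+1.8,250.9-42,203],[406.3-1.8,250.9+42,203],[406.5,250.8,100],[406.5,250.8,0]): print(P,(proj(c,P)[0]-[130,80])*3)
E
```

```text
[406.3, 250.9, 190] [467.34 114.25]
[408.1, 208.9, 203] [444.18 120.6 ]
[404.5, 292.9, 203] [491.33  90.54]
[406.5, 250.8, 100] [462.5  172.71]
[406.5, 250.8, 0] [457.55 231.69]
```

```bash
python3 - <<'E'
from h import *
for n in("scene","top"):
    p,d=eyes.snapshot(n); c=eyes.get_calibration(n)
    P,uv=cloud(c,d); m=(abs(P[:,0]-406)<60)&(abs(P[:,1]-251)<75)&(P[:,2]>130)&(P[:,2]<270)
    Q=P[m]; print(n,m.sum(),Q.min(0),Q.max(0))
    for lo in range(130,270,15):
        k=(Q[:,2]>=lo)&(Q[:,2]<lo+15)
        if k.sum(): print(lo,k.sum(),Q[k].min(0)[:2],Q[k].max(0)[:2])
    if n=="scene": cv2.imwrite("pics/s2.png",cv2.resize(p[70:170,240:340],None,fx=6,fy=6,interpolation=cv2.INTER_CUBIC))
E
```

```text
scene 110 [389.42 192.6  229.63] [419.12 304.19 269.39]
220 8 [393.87 201.57] [412.87 295.81]
235 49 [389.42 193.84] [418.79 304.19]
250 42 [390.46 192.6 ] [419.12 299.62]
265 11 [394.74 199.27] [416.93 298.55]
top 1 [400.44 209.3  265.22] [400.44 209.3  265.22]
265 1 [400.44 209.3 ] [400.44 209.3 ]
```

View pics/s2.png

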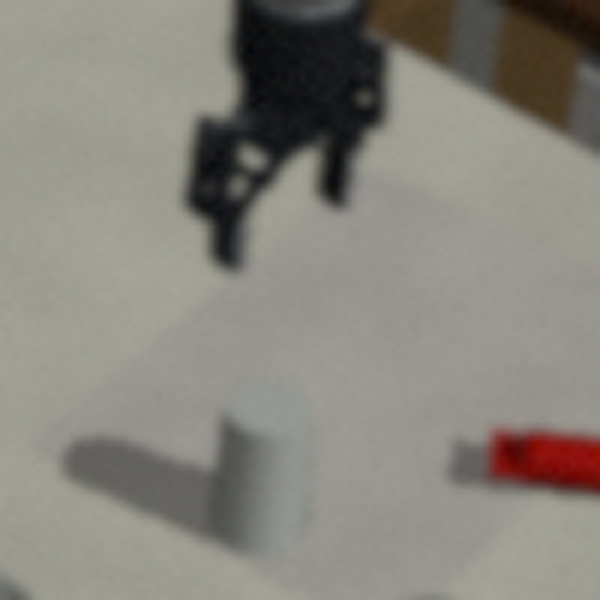

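Emit:
jog_arm --rows '[[[-0.1, 0, 22.5, 0, 0, 0, 0], [-0.1, 0, 22.5, 0, 0, 0, 0], [0, 0, 22.5, 0, 0, 0, 0], [0, 0, 22.5, 0, 0, 0, 0], [0, 0, 17, 0, 0, 0, 0], [0, 0, 0, 0, 0, 0, 0], [0, 0, 0, 0, 0, 0, 0]]]'

```text
time_s: 2.88
tcp_pos: [405.5, 251.1, 82.6]
tool_rot: [[-0.999, -0.045, -0.002], [-0.045, 0.999, -0.001], [0.002, -0.001, -1.0]]
wrist_force: [0.6, 0.1, -0.1]
gripper_width: 1.0
```

```bash
python3 - <<'E'
from h import *
s=st()
im=[]
for n,(a,b) in(("scene",(100,240)),("top",(190,140))):
    p,d=eyes.snapshot(n); c=eyes.get_calibration(n)
    P,uv=cloud(c,d); m=(abs(P[:,0]-406)<60)&(abs(P[:,1]-251)<75)&(P[:,2]>10)&(P[:,2]<270)&((abs(P[:,1]-251)>35))
    Q=P[m]
    for lo in range(10,180,15):
        k=(Q[:,2]>=lo)&(Q[:,2]<lo+15)
        if k.sum(): print(n,lo,k.sum(),Q[k].min(0)[:2],Q[k].max(0)[:2])
    im.append(cv2.resize(p[a:a+90,b:b+90],None,fx=4.4,fy=4.4,interpolation=cv2.INTER_CUBIC))
cv2.imwrite("pics/s3.png",np.hstack(im))
E
```

```text
t 2.88 tcp [405.5  251.06  82.61] J [ 31.76  16.66 -15.26  58.2    0.01  29.2 ] F [ 0.64  0.09 -0.14] g 1.0
[[-1.   -0.04 -0.  ]
 [-0.04  1.   -0.  ]
 [ 0.   -0.   -1.  ]]
scene 115 11 [394.94 200.59] [415.43 296.43]
scene 130 38 [390.66 192.27] [420.51 301.03]
scene 145 36 [390.16 192.82] [419.44 310.53]
scene 160 39 [390.   177.25] [422.89 319.82]
scene 175 67 [390.45 176.52] [424.28 322.75]
top 10 1 [367.61 179.29] [367.61 179.29]
top 160 2 [401.72 206.44] [414.8  206.52]
top 175 42 [391.49 178.35] [425.01 214.52]
```

View pics/s3.png

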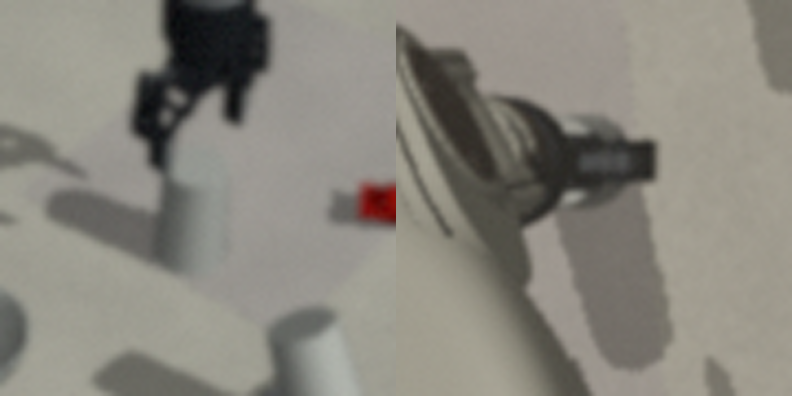

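Emit:
jog_arm --rows '[[[-0.5, 0, 14, 0, 0, 0, 0], [-0.5, 0, 14, 0, 0, 0, 0], [0, 0, 12, 0, 0, 0, 0], [0, 0, 0, 0, 0, 0, 0], [0, 0, 0, 0, 0, 0, 0]]]'

```text
time_s: 3.4
tcp_pos: [408.1, 251.3, 43.9]
tool_rot: [[-0.999, -0.043, 0.001], [-0.043, 0.999, 0.001], [-0.001, 0.0, -1.0]]
wrist_force: [-0.6, 0.7, -0.4]
gripper_width: 0.999
```

```bash
python3 - <<'E'
from h import *
s=st()
im=[]
for n,(a,b) in(("scene",(100,240)),("top",(190,140))):
    p,d=eyes.snapshot(n)
    im.append(cv2.resize(p[a:a+90,b:b+90],None,fx=4.4,fy=4.4,interpolation=cv2.INTER_CUBIC))
cv2.imwrite("pics/s4.png",np.hstack(im))
E
```

```text
t 3.4 tcp [408.1  251.29  43.93] J [ 31.62  19.33 -18.14  52.47  -0.    29.14] F [-0.57  0.67 -0.39] g 0.999
[[-1.   -0.04  0.  ]
 [-0.04  1.    0.  ]
 [-0.    0.   -1.  ]]
```

View pics/s4.png

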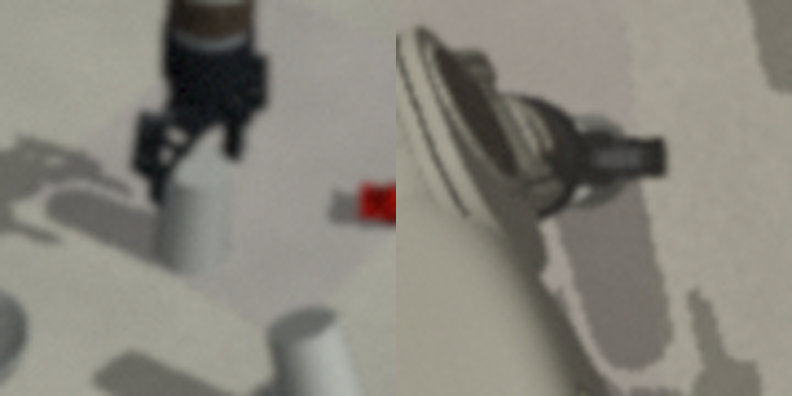

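Emit:
jog_arm --rows '[[[0, 0, 5, 0, 0, 0, 0], [0, 0, 0, 0, 0, 0, 0.5], [0, 0, 0, 0, 0, 0, 1], [0, 0, 0, 0, 0, 0, 1], [0, 0, 0, 0, 0, 0, 1], [0, 0, 0, 0, 0, 0, 1], [0, 0, 0, 0, 0, 0, 1], [0, 0, 0, 0, 0, 0, 1]]]' --force 30

```text
time_s: 4.17
tcp_pos: [407.9, 251.1, 38.6]
tool_rot: [[-0.999, -0.043, 0.001], [-0.043, 0.999, 0.0], [-0.001, 0.0, -1.0]]
wrist_force: [-0.6, -0.6, 6.1]
gripper_width: 0.66
```

```bash
python3 - <<'E'
from h import *
s=st()
im=[]
for n,(a,b) in(("scene",(100,240)),("top",(190,140))):
    p,d=eyes.snapshot(n)
    im.append(cv2.resize(p[a:a+90,b:b+90],None,fx=4.4,fy=4.4,interpolation=cv2.INTER_CUBIC))
cv2.imwrite("pics/s5.png",np.hstack(im))
E
```

```text
t 4.17 tcp [407.93 251.09  38.59] J [ 31.61  19.7  -18.54  51.7    0.    29.14] F [-0.61 -0.6   6.13] g 0.66
[[-1.   -0.04  0.  ]
 [-0.04  1.    0.  ]
 [-0.    0.   -1.  ]]
```

View pics/s5.png

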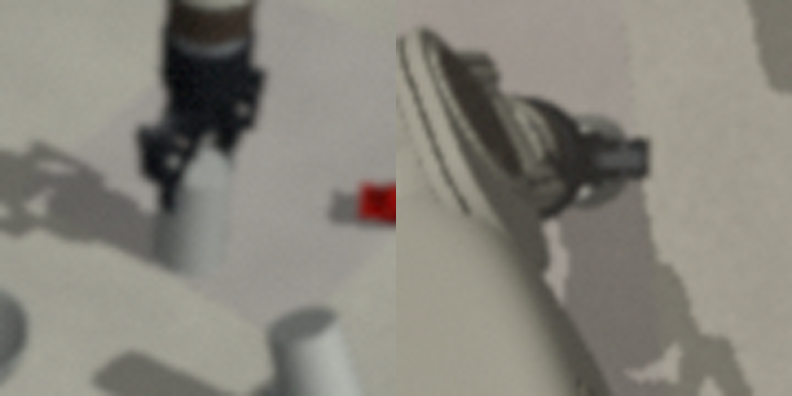

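```bash
python3 - <<'E'
from h import *
a=np.array([-.5,-.022,.866]);a/=np.linalg.norm(a);T=np.array([635.4,-109.3,131])
R=frame(-a,[-.043,.999,0])
plan([([407.9,251.1,225],None,8),(T+80*a,R,16)],1)
E
```

```text
max [10.7  23.2  23.3   0.    0.03  0.    1.  ] 24
[[[0,0,-23.3,0,0,0,1],[0,0,-23.3,0,0,0,1],[0,0,-23.3,0,0,0,1],[-0.1,0.1,-23.3,0,0,0,1],[0,0,-23.3,0,0,0,1],[0,0,-23.3,0,0,0,1],[0,0,-23.3,0,0,0,1],[0,0,-23.3,0,0,0,1],[-10.7,-23.1,1.5,0,-0.033,0,1],[-10.7,-23.1,1.9,0,-0.032,0,1],[-10.6,-23.2,2.3,0,-0.033,0,1],[-10.5,-23.1,2.6,0,-0.033,0,1]]]
[[[-10.5,-23.1,2.9,0,-0.033,0,1],[-10.3,-23.1,3.3,0,-0.032,0,1],[-10.2,-23.1,3.6,0,-0.033,0,1],[-10.1,-23.2,3.9,0,-0.033,0,1],[-10,-23.1,4.3,0,-0.032,0,1],[-9.8,-23.1,4.6,0,-0.033,0,1],[-9.7,-23.1,4.9,0,-0.033,0,1],[-9.5,-23.1,5.2,0,-0.032,0,1],[-9.3,-23.2,5.5,0,-0.033,0,1],[-9.2,-23.1,5.9,0,-0.033,0,1],[-8.9,-23.1,6.1,0,-0.033,0,1],[-8.7,-23.1,6.4,0,-0.032,0,1]]]
```

Emit:
jog_arm --rows '[[[0, 0, -12, 0, 0, 0, 1], [0, 0, -23, 0, 0, 0, 1], [0, 0, -25, 0, 0, 0, 1], [0, 0, -25, 0, 0, 0, 1], [0, 0, -25, 0, 0, 0, 1], [0, 0, -25, 0, 0, 0, 1], [0, 0, -25, 0, 0, 0, 1], [0, 0, -26, 0, 0, 0, 1], [-10.7, -23.1, 1.5, 0, -0.033, 0, 1], [-10.7, -23.1, 1.9, 0, -0.032, 0, 1], [-10.6, -23.2, 2.3, 0, -0.033, 0, 1], [-10.5, -23.1, 2.6, 0, -0.033, 0, 1]]]'

```text
time_s: 5.27
tcp_pos: [454.8, 159.5, 217.6]
tool_rot: [[-0.99, -0.044, 0.132], [-0.044, 0.999, 0.005], [-0.132, -0.0, -0.991]]
wrist_force: [0.9, 0.8, -1.6]
gripper_width: 0.66
```

Emit:
jog_arm --rows '[[[-10.5, -23.1, 2.9, 0, -0.033, 0, 1], [-10.3, -23.1, 3.3, 0, -0.032, 0, 1], [-10.2, -23.1, 3.6, 0, -0.033, 0, 1], [-10.1, -23.2, 3.9, 0, -0.033, 0, 1], [-10, -23.1, 4.3, 0, -0.032, 0, 1], [-9.8, -23.1, 4.6, 0, -0.033, 0, 1], [-9.7, -23.1, 4.9, 0, -0.033, 0, 1], [-9.5, -23.1, 5.2, 0, -0.032, 0, 1], [-9.3, -23.2, 5.5, 0, -0.033, 0, 1], [-9.2, -23.1, 5.9, 0, -0.033, 0, 1], [-8.9, -23.1, 6.1, 0, -0.033, 0, 1], [-8.7, -23.1, 6.4, 0, -0.032, 0, 1]]]'

```text
time_s: 6.27
tcp_pos: [595.0, -112.4, 198.7]
tool_rot: [[-0.865, -0.043, 0.5], [-0.037, 0.999, 0.022], [-0.5, 0.0, -0.866]]
wrist_force: [-0.4, 0.3, -0.1]
gripper_width: 0.66
```

Emit:
jog_arm --rows '[[[0, 0, 0, 0, 0, 0, 1], [0, 0, 0, 0, 0, 0, 1], [0, 0, 0, 0, 0, 0, 1], [0, 0, 0, 0, 0, 0, 1]]]'

```text
time_s: 6.6
tcp_pos: [594.9, -110.4, 199.2]
tool_rot: [[-0.866, -0.044, 0.498], [-0.038, 0.999, 0.022], [-0.499, 0.0, -0.867]]
wrist_force: [-0.1, -1.0, -0.3]
gripper_width: 0.663
```

```bash
python3 - <<'E'
from h import *
s=st()
im=[]
for n,(a,b) in(("scene",(140,210)),("top",(90,230))):
    p,d=eyes.snapshot(n); c=eyes.get_calibration(n)
    np.save(f"h_{n}.npy",d)
    tc=np.array(s['tcp_pos']);z=np.array(s['tool_rot'])[:,2]
    print(n,"mouth",proj(c,tc+38.6*z)[0]-[b,a],"end",proj(c,tc-61.4*z)[0]-[b,a])
    im.append(cv2.resize(p[a:a+120,b:b+120],None,fx=3.3,fy=3.3,interpolation=cv2.INTER_CUBIC))
cv2.imwrite("pics/s6.png",np.hstack(im))
E
```

```text
t 6.6 tcp [ 594.88 -110.37  199.21] J [-15.28   4.67 -20.47  36.14   8.8  -15.56] F [-0.11 -0.95 -0.33] g 0.663
[[-0.87 -0.04  0.5 ]
 [-0.04  1.    0.02]
 [-0.5   0.   -0.87]]
scene mouth [40.5  66.26] end [28.32 37.3 ]
top mouth [79.52 62.33] end [83.81 76.57]
```

View pics/s6.png

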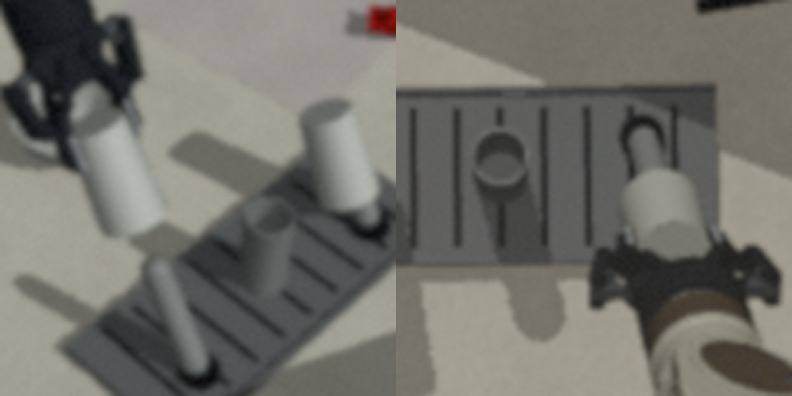

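```bash
cat > fitb.py <<'E'
from h import *
from scipy.optimize import least_squares
def fit(P,p0,a0):
    """p0 = guess of mouth centre, a0 axis mouth->end"""
    a0=np.array(a0)/np.linalg.norm(a0); p0=np.array(p0,float)
    e1=np.cross(a0,[0,1,0]);e1/=np.linalg.norm(e1);e2=np.cross(a0,e1)
    w=P-p0; h=w@a0; r=np.linalg.norm(w-np.outer(h,a0),axis=1)
    Q=P[(h>8)&(h<70)&(r<42)&(r>18)]
    def f(x):
        a=a0+x[2]*e1+x[3]*e2;a/=np.linalg.norm(a); o=p0+x[0]*e1+x[1]*e2
        w=Q-o;h=w@a; return np.linalg.norm(w-np.outer(h,a),axis=1)-(33-.05*h)
    s=least_squares(f,[0,0,0,0],loss='soft_l1',f_scale=1.5)
    x=s.x;a=a0+x[2]*e1+x[3]*e2;a/=np.linalg.norm(a)
    return len(Q),p0+x[0]*e1+x[1]*e2,a,np.median(abs(s.fun))
E
python3 - <<'E'
from fitb import *
s=st();tc=np.array(s['tcp_pos']);z=np.array(s['tool_rot'])[:,2]
for n in("scene","top"):
    P,_=cloud(eyes.get_calibration(n),np.load(f"h_{n}.npy"))
    print(n,fit(P,tc+38.6*z,-z), tc+38.6*z,-z)
    print("hung",fit(P,[662,148,66],[-.36,0,.93]))
E
```

```text
t 6.7 tcp [ 595.16 -110.21  199.58] J [-15.26   4.65 -20.46  36.12   8.8  -15.56] F [ 0.31  0.35 -0.32] g 0.664
[[-0.87 -0.04  0.5 ]
 [-0.04  1.    0.02]
 [-0.5   0.   -0.87]]
scene (422, array([ 611.85, -108.97,  164.67]), array([-0.5 , -0.03,  0.87]), np.float64(0.9005693904334873)) [ 614.43 -109.35  166.14] [-0.5  -0.02  0.87]
hung (176, array([649.97, 151.68,  61.34]), array([-0.48, -0.01,  0.88]), np.float64(1.4781579183747837))
top (230, array([ 613.24, -108.16,  165.49]), array([-0.49, -0.03,  0.87]), np.float64(0.4551507877387504)) [ 614.43 -109.35  166.14] [-0.5  -0.02  0.87]
hung (89, array([649.19, 152.4 ,  61.04]), array([-0.46, -0.02,  0.89]), np.float64(0.5846768604187069))
```

Emit:
jog_arm --rows '[[[0, 0, 15, 0, 0, 0, 1], [0, 0, 15, 0, 0, 0, 1], [0, 0, 15, 0, 0, 0, 1], [0, 0, 15, 0, 0, 0, 1], [0, 0, 15, 0, 0, 0, 1], [0, 0, 0, 0, 0, 0, 1], [0, 0, 0, 0, 0, 0, 1]]]'

```text
time_s: 7.28
tcp_pos: [632.0, -108.6, 133.5]
tool_rot: [[-0.867, -0.045, 0.497], [-0.038, 0.999, 0.023], [-0.498, 0.001, -0.867]]
wrist_force: [-0.3, -0.4, -0.1]
gripper_width: 0.663
```

Emit:
jog_arm --rows '[[[0, 0, 12, 0, 0, 0, 1], [0, 0, 12, 0, 0, 0, 1], [0, 0, 12, 0, 0, 0, 1], [0, 0, 8, 0, 0, 0, 1], [0, 0, 6, 0, 0, 0, 1], [0, 0, 0, 0, 0, 0, 1], [0, 0, 0, 0, 0, 0, 1]]]'

```text
time_s: 7.87
tcp_pos: [657.3, -108.5, 90.2]
tool_rot: [[-0.866, -0.043, 0.498], [-0.037, 0.999, 0.022], [-0.498, 0.0, -0.867]]
wrist_force: [-0.4, -1.1, 0.1]
gripper_width: 0.664
```

```bash
python3 - <<'E'
from h import *
s=st()
im=[]
for n,(a,b) in(("scene",(140,210)),("top",(90,230))):
    p,d=eyes.snapshot(n)
    im.append(cv2.resize(p[a:a+120,b:b+120],None,fx=3.3,fy=3.3,interpolation=cv2.INTER_CUBIC))
cv2.imwrite("pics/s7.png",np.hstack(im))
E
```

```text
t 7.87 tcp [ 657.29 -108.47   90.18] J [-13.19  18.04 -21.98  21.02   7.75 -13.66] F [-0.44 -1.14  0.11] g 0.664
[[-0.87 -0.04  0.5 ]
 [-0.04  1.    0.02]
 [-0.5   0.   -0.87]]
```

View pics/s7.png

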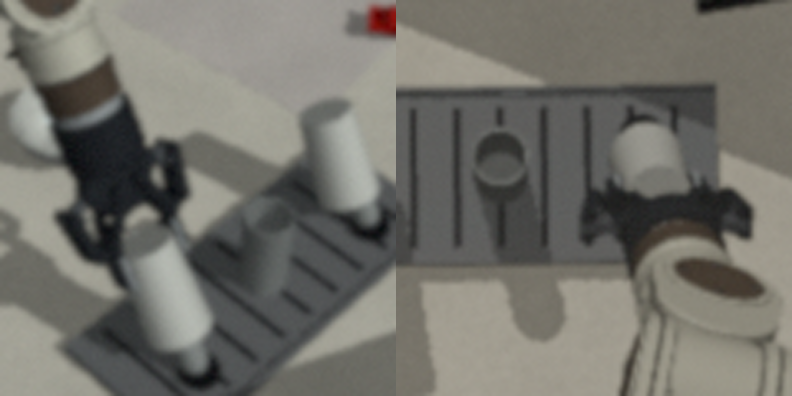

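Emit:
jog_arm --rows '[[[0, 0, 4, 0, 0, 0, 1], [0, 0, 3, 0, 0, 0, 1], [0, 0, 1.5, 0, 0, 0, 1], [0, 0, 0, 0, 0, 0, 1], [0, 0, 0, 0, 0, 0, 1]]]'

```text
time_s: 8.38
tcp_pos: [661.7, -108.3, 83.5]
tool_rot: [[-0.866, -0.043, 0.499], [-0.037, 0.999, 0.022], [-0.499, 0.0, -0.866]]
wrist_force: [-0.6, 1.3, -0.3]
gripper_width: 0.66
```

Emit:
jog_arm --rows '[[[0, 0, 1, 0, 0, 0, 1], [0, 0, 1, 0, 0, 0, 1], [0, 0, 0, 0, 0, 0, 1]]]'

```text
time_s: 8.63
tcp_pos: [662.7, -108.3, 81.8]
tool_rot: [[-0.866, -0.043, 0.499], [-0.037, 0.999, 0.022], [-0.499, 0.0, -0.866]]
wrist_force: [0.5, 0.2, -0.1]
gripper_width: 0.664
```

Emit:
jog_arm --rows '[[[0, 0, 1, 0, 0, 0, 1], [0, 0, 0, 0, 0, 0, 1]]]'

```text
time_s: 8.8
tcp_pos: [663.2, -108.3, 80.9]
tool_rot: [[-0.866, -0.043, 0.499], [-0.037, 0.999, 0.022], [-0.499, -0.0, -0.866]]
wrist_force: [-0.0, -0.3, -1.5]
gripper_width: 0.658
```

Emit:
jog_arm --rows '[[[0, 0, 1, 0, 0, 0, 1], [0, 0, 0, 0, 0, 0, 1]]]'

```text
time_s: 8.97
tcp_pos: [663.7, -108.3, 80.4]
tool_rot: [[-0.865, -0.043, 0.499], [-0.037, 0.999, 0.022], [-0.5, 0.0, -0.866]]
wrist_force: [-2.3, 0.0, 1.0]
gripper_width: 0.662
```

Emit:
jog_arm --rows '[[[0, 0, 1, 0, 0, 0, 1], [0, 0, 0, 0, 0, 0, 1]]]'

```text
time_s: 9.13
tcp_pos: [664.0, -108.3, 80.3]
tool_rot: [[-0.865, -0.043, 0.499], [-0.037, 0.999, 0.022], [-0.5, -0.0, -0.866]]
wrist_force: [-6.8, 0.3, 7.6]
gripper_width: 0.658
```

Emit:
jog_arm --rows '[[[0, 0, 1, 0, 0, 0, 1], [0, 0, 0, 0, 0, 0, 1]]]'

```text
time_s: 9.3
tcp_pos: [664.2, -108.3, 80.2]
tool_rot: [[-0.865, -0.043, 0.5], [-0.037, 0.999, 0.021], [-0.5, -0.0, -0.866]]
wrist_force: [-12.1, 0.6, 13.9]
gripper_width: 0.665
```

Emit:
jog_arm --rows '[[[0, 0, -2, 0, 0, 0, 1], [2, 0, 0, 0, 0.017, 0, 1], [2, 0, 0, 0, 0.017, 0, 1], [2, 0, 0, 0, 0.016, 0, 1], [2, 0, 0, 0, 0, 0, 1], [0, 0, 0, 0, 0, 0, 1], [0, 0, 0, 0, 0, 0, 1]]]'

```text
time_s: 9.88
tcp_pos: [657.7, -108.8, 77.3]
tool_rot: [[-0.888, -0.043, 0.457], [-0.039, 0.999, 0.019], [-0.458, -0.001, -0.889]]
wrist_force: [0.4, 0.2, 3.2]
gripper_width: 0.659
```

Emit:
jog_arm --rows '[[[1, 0, 0, 0, 0, 0, 1], [1, 0, 0, 0, 0, 0, 1], [0, 0, 0, 0, 0, 0, 1], [0, 0, 0, 0, 0, 0, 1]]]'

```text
time_s: 10.22
tcp_pos: [655.2, -108.8, 76.0]
tool_rot: [[-0.889, -0.043, 0.456], [-0.038, 0.999, 0.019], [-0.457, -0.0, -0.89]]
wrist_force: [-0.4, -0.4, 5.6]
gripper_width: 0.661
```

Emit:
jog_arm --rows '[[[1, 0, 0, 0, 0, 0, 1], [0, 0, 0, 0, 0, 0, 1], [0, 0, 0, 0, 0, 0, 1]]]'

```text
time_s: 10.47
tcp_pos: [654.3, -108.8, 75.5]
tool_rot: [[-0.889, -0.043, 0.456], [-0.038, 0.999, 0.019], [-0.456, -0.0, -0.89]]
wrist_force: [0.6, -0.1, 5.5]
gripper_width: 0.662
```

Emit:
jog_arm --rows '[[[1, 0, 0, 0, 0, 0, 1], [0, 0, 0, 0, 0, 0, 1], [0, 0, 0, 0, 0, 0, 1]]]'

```text
time_s: 10.72
tcp_pos: [653.5, -108.9, 75.1]
tool_rot: [[-0.889, -0.043, 0.456], [-0.038, 0.999, 0.019], [-0.456, -0.0, -0.89]]
wrist_force: [-0.1, -0.3, 6.0]
gripper_width: 0.663
```

```bash
python3 - <<'E'
from fitb import *
s=st();tc=np.array(s['tcp_pos']);z=np.array(s['tool_rot'])[:,2]
im=[]
for n,(a,b) in(("scene",(140,210)),("top",(90,230))):
    p,d=eyes.snapshot(n); P,_=cloud(eyes.get_calibration(n),d)
    print(n,fit(P,tc+38.6*z,-z)); print("hung",fit(P,[662,148,66],[-.36,0,.93]))
    im.append(cv2.resize(p[a:a+120,b:b+120],None,fx=3.3,fy=3.3,interpolation=cv2.INTER_CUBIC))
cv2.imwrite("pics/s8.png",np.hstack(im))
E
```

```text
t 10.72 tcp [ 653.47 -108.86   75.06] J [-12.9   19.78 -20.34  23.55   6.94 -13.75] F [-0.12 -0.3   5.98] g 0.663
[[-0.89 -0.04  0.46]
 [-0.04  1.    0.02]
 [-0.46 -0.   -0.89]]
scene (353, array([ 668.78, -107.69,   39.55]), array([-0.45, -0.03,  0.89]), np.float64(1.099002966661942))
hung (170, array([649.62, 151.53,  61.21]), array([-0.46, -0.01,  0.89]), np.float64(1.255506974373933))
top (154, array([ 669.94, -106.71,   40.16]), array([-0.45, -0.03,  0.89]), np.float64(0.3951124929553451))
hung (87, array([649.18, 152.63,  61.04]), array([-0.47, -0.02,  0.88]), np.float64(0.5641026157216125))
```

View pics/s8.png

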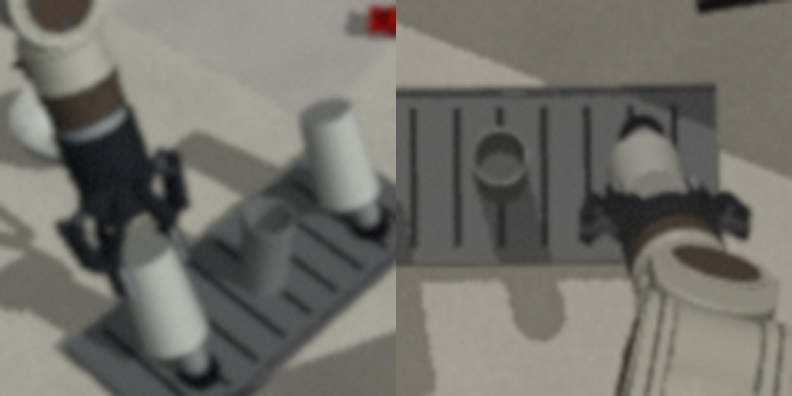

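Emit:
jog_arm --rows '[[[0, 0, 0, 0, 0, 0, 0.3], [0, 0, 0, 0, 0, 0, 0.25], [0, 0, 0, 0, 0, 0, 0.2], [0, 0, 0, 0, 0, 0, 0.1], [0, 0, 0, 0, 0, 0, 0], [0, 0, 0, 0, 0, 0, 0], [0, 0, 0, 0, 0, 0, 0]]]'

```text
time_s: 11.4
tcp_pos: [653.0, -108.7, 74.3]
tool_rot: [[-0.89, -0.043, 0.455], [-0.038, 0.999, 0.02], [-0.455, 0.0, -0.89]]
wrist_force: [-0.1, 0.4, 0.5]
gripper_width: 1.0
```

```bash
python3 - <<'E'
from fitb import *
s=st()
im=[]
for n,(a,b) in(("scene",(140,210)),("top",(90,230))):
    p,d=eyes.snapshot(n); P,_=cloud(eyes.get_calibration(n),d)
    print(n,fit(P,[669.5,-107.2,40],[-.456,-.02,.89]))
    im.append(cv2.resize(p[a:a+120,b:b+120],None,fx=3.3,fy=3.3,interpolation=cv2.INTER_CUBIC))
cv2.imwrite("pics/s9.png",np.hstack(im))
E
```

```text
t 11.4 tcp [ 653.   -108.68   74.29] J [-12.89  19.83 -20.36  23.57   6.93 -13.75] F [-0.09  0.37  0.51] g 1.0
[[-0.89 -0.04  0.45]
 [-0.04  1.    0.02]
 [-0.46  0.   -0.89]]
scene (357, array([ 669.24, -107.45,   39.86]), array([-0.46, -0.02,  0.89]), np.float64(1.0677984719163796))
top (164, array([ 669.88, -106.17,   40.22]), array([-0.45, -0.03,  0.89]), np.float64(0.44013915121102265))
```

View pics/s9.png

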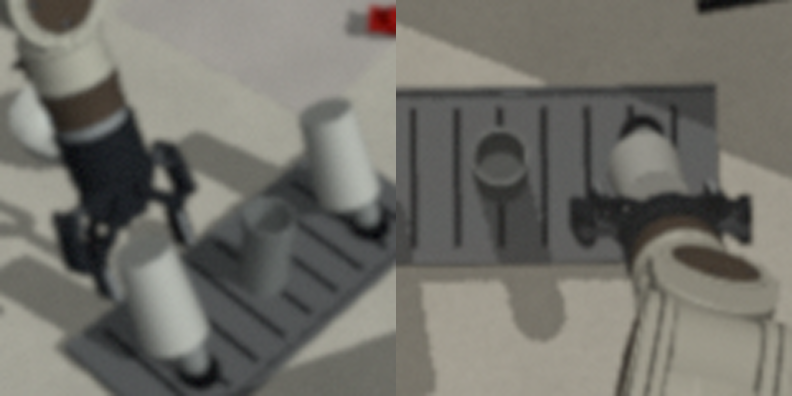

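Emit:
jog_arm --rows '[[[0, 0, -6, 0, 0, 0, 0], [0, 0, -10, 0, 0, 0, 0], [0, 0, -14, 0, 0, 0, 0], [0, 0, -18, 0, 0, 0, 0], [0, 0, -20, 0, 0, 0, 0], [0, 0, -22, 0, 0, 0, 0], [0, 0, -22, 0, 0, 0, 0], [0, 0, -22, 0, 0, 0, 0], [0, 0, 0, 0, 0, 0, 0]]]'

```text
time_s: 12.25
tcp_pos: [593.4, -112.2, 200.4]
tool_rot: [[-0.885, -0.043, 0.463], [-0.039, 0.999, 0.017], [-0.463, -0.003, -0.886]]
wrist_force: [1.3, -0.1, 0.9]
gripper_width: 1.0
```

```bash
cat > brush.py <<'E'
from fitb import *
s=st()
im=[]
allQ=[]
for n,(a,b) in(("scene",(150,130)),("top",(190,320))):
    p,d=eyes.snapshot(n); c=eyes.get_calibration(n); P,uv=cloud(c,d)
    print(n,"beaker",fit(P,[669.5,-107.2,40],[-.456,-.02,.89]))
    m=(P[:,2]>110)&(P[:,2]<205)&(P[:,0]>360)&(P[:,0]<460)&(P[:,1]>-310)&(P[:,1]<-190)
    col=p[uv[:,1],uv[:,0]].astype(int)
    Q=P[m]; allQ.append(Q)
    print(n,m.sum(),"max z pts",Q[np.argsort(-Q[:,2])[:4]])
    ex=cloud(c,d)
    im.append(cv2.resize(p[a:a+90,b:b+90],None,fx=4.4,fy=4.4,interpolation=cv2.INTER_CUBIC))
    for zz in range(110,190,10):
        k=(Q[:,2]>=zz)&(Q[:,2]<zz+10)
        if k.sum()>2: print(zz,k.sum(),Q[k].mean(0),Q[k].min(0)[:2],Q[k].max(0)[:2])
cv2.imwrite("pics/b1.png",np.hstack(im))
E
python3 brush.py
```

```text
t 12.25 tcp [ 593.38 -112.16  200.36] J [-14.97   5.71 -17.8   39.94   7.84 -15.6 ] F [ 1.33 -0.11  0.93] g 1.0
[[-0.89 -0.04  0.46]
 [-0.04  1.    0.02]
 [-0.46 -0.   -0.89]]
scene beaker (359, array([ 669.38, -107.29,   39.94]), array([-0.47, -0.03,  0.88]), np.float64(1.0355182046678237))
scene 246 max z pts [[ 431.   -230.45  186.84]
 [ 414.26 -226.33  183.98]
 [ 422.98 -228.88  183.79]
 [ 417.44 -228.64  183.68]]
110 16 [ 412.8  -266.78  114.82] [ 403.66 -273.98] [ 424.76 -251.76]
120 21 [ 415.43 -261.45  126.24] [ 393.21 -265.87] [ 428.4  -254.94]
130 32 [ 416.13 -256.06  134.68] [ 397.67 -261.29] [ 430.47 -246.67]
140 35 [ 416.92 -250.03  145.04] [ 395.4  -258.06] [ 430.61 -239.79]
150 35 [ 417.87 -243.02  155.35] [ 396.53 -249.76] [ 432.28 -231.89]
160 38 [ 417.   -236.92  165.16] [ 395.11 -244.51] [ 432.32 -225.53]
170 49 [ 418.02 -227.91  175.94] [ 396.61 -237.14] [ 433.05 -215.56]
180 20 [ 413.42 -225.47  182.31] [ 397.73 -230.45] [ 431.   -217.69]
top beaker (161, array([ 670.18, -106.2 ,   40.37]), array([-0.46, -0.03,  0.89]), np.float64(0.41274594391055075))
top 0 max z pts []
```

View pics/b1.png

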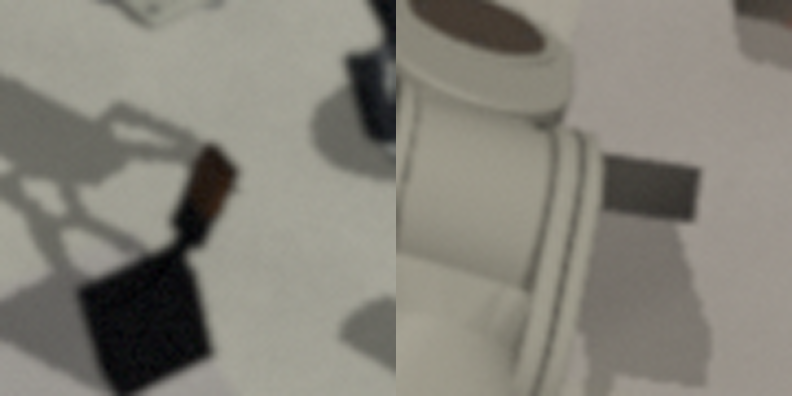

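```bash
cat > bfit.py <<'E'
from h import *
from scipy.optimize import least_squares
def sdf(L,c,hs):
    q=abs(L-c)-hs
    return np.linalg.norm(np.maximum(q,0),axis=1)+np.minimum(q.max(1),0)
def model(L): # origin at grip, z to bristles
    return np.minimum.reduce([sdf(L,np.array([0,0,0.]),np.array([7,17,16.])),sdf(L,np.array([0,0,34.5]),np.array([6.5,17,18.5])),sdf(L,np.array([0,0,-84.]),np.array([5,7,68.]))])
def Rb(x):
    return frame([0,np.sin(x[0]),np.cos(x[0])],[1,0,0]) if 0 else Rn.from_euler('z',x[1]).as_matrix()@Rn.from_euler('x',-x[0]).as_matrix()@np.c_[[0,-1,0],[1,0,0],[0,0,1]].astype(float)@Rn.from_euler('z',x[2]).as_matrix()
# Rb(0): x->-y world, y->+x world, z up ; then lean by x[0] toward +y
def fitb(P,x0=(.576,-.1,0,416,-248,145)):
    m=(P[:,2]>106)&(P[:,2]<195)&(P[:,0]>385)&(P[:,0]<445)&(P[:,1]>-285)&(P[:,1]<-205)
    Q=P[m]
    def f(x):
        R=Rb(x); L=(Q-x[3:])@R; return np.r_[model(L),(x[0]-.576)*20,x[2]*20]
    s=least_squares(f,x0,loss='soft_l1',f_scale=1.0)
    return s.x,np.median(abs(s.fun)),m.sum()
if __name__=="__main__":
    Ps=[]
    for n in("scene","top"):
        P,_=cloud(eyes.get_calibration(n),np.load(f"{n}_d.npy")); 
        Ps.append(P)
    for P in Ps+[np.vstack(Ps)]:
        x,e,k=fitb(P); R=Rb(x)
        print(k,e,np.degrees(x[:3]),"grip",x[3:],"foot",x[3:]-152*R[:,2],"top",x[3:]+53*R[:,2]);print(R)
    c=eyes.get_calibration
    im=[]
    for n,(a,b) in(("scene",(150,130)),("top",(190,320))):
        p=np.load(f"{n}_p.npy").copy()[a:a+90,b:b+90]; p=cv2.resize(p,None,fx=4.4,fy=4.4,interpolation=cv2.INTER_CUBIC)
        for zz in(-16,16,53):
            box=[x[3:]+R@np.array([sx*7,sy*17,zz]) for sx,sy in((1,1),(1,-1),(-1,-1),(-1,1))]
            uv=((proj(c(n),box)-[b,a]+.5)*4.4).astype(int); cv2.polylines(p,[uv],True,(0,255,0),1)
        im.append(p)
    cv2.imwrite("pics/b2.png",np.hstack(im))
E
python3 bfit.py
```

```text
249 0.8330606472168611 [32.19 -7.95  0.82] grip [ 411.19 -249.67  135.69] foot [ 399.98 -329.88    7.06] top [ 415.1  -221.71  180.54]
[[-0.1   0.99  0.07]
 [-0.84 -0.13  0.53]
 [ 0.53 -0.01  0.85]]
191 0.7138737660414058 [32.21 -6.73  0.02] grip [ 413.16 -248.12  136.2 ] foot [ 403.66 -328.58    7.59] top [ 416.47 -220.06  181.04]
[[-0.1   0.99  0.06]
 [-0.84 -0.12  0.53]
 [ 0.53 -0.    0.85]]
440 0.8756795345393149 [32.34 -7.68  0.51] grip [ 411.34 -248.68  136.07] foot [ 400.47 -329.26    7.65] top [ 415.13 -220.58  180.85]
[[-0.1   0.99  0.07]
 [-0.84 -0.13  0.53]
 [ 0.53 -0.    0.84]]
```

View pics/b2.png

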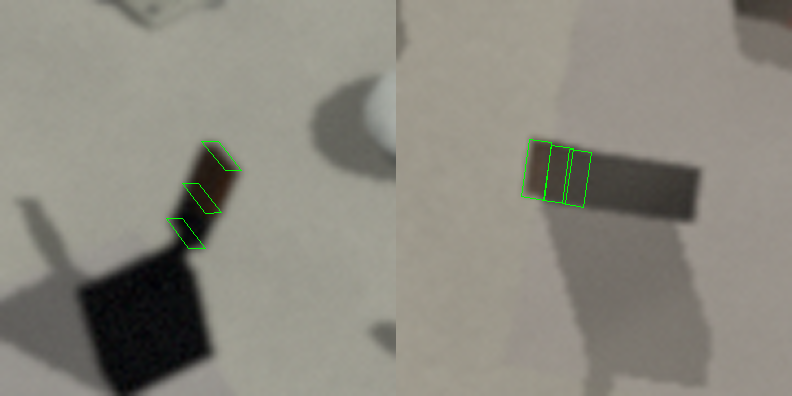

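```bash
cat > bp.py <<'E'
from bfit import *
G=np.array([412,-248.9,136.]); zb=np.array([.066,.532,.844]);zb/=np.linalg.norm(zb)
yb=np.array([.99,-.125,0]);yb-=zb*(yb@zb);yb/=np.linalg.norm(yb); xb=np.cross(yb,zb)
th=np.radians(55); zt=-np.cos(th)*zb+np.sin(th)*yb
RT=frame(zt,-xb)
E
python3 - <<'E'
from bp import *
print(xb,yb,zb);print(RT)
pre=G+3*zb+(22-90)*zt; print(pre)
plan([([440,-140,270],None,5),([330,-170,260],RT,12),(pre,RT,5)],0)
E
```

```text
[-0.11 -0.84  0.54] [ 0.99 -0.12  0.  ] [0.07 0.53 0.84]
[[-0.62  0.11  0.77]
 [-0.36  0.84 -0.41]
 [-0.69 -0.54 -0.48]]
[ 359.5  -219.61  171.4 ]
max [20.6   4.4  27.3   0.04  0.04  0.02  0.  ] 22
[[[20.5,-4.4,-27.2,0,0,0,0],[20.6,-4.3,-27.3,0,0,0,0],[20.5,-4.4,-27.2,0,0,0,0],[20.5,-4.3,-27.2,0,0,0,0],[20.6,-4.4,-27.2,0,0,0,0],[8.6,-2.1,-3.5,0.045,-0.035,-0.021,0],[8.5,-2.1,-3.7,0.044,-0.035,-0.021,0],[8.5,-2.1,-4,0.045,-0.036,-0.02,0],[8.3,-2.1,-4.1,0.045,-0.035,-0.021,0],[8.3,-2.1,-4.3,0.044,-0.035,-0.021,0],[8.1,-2.1,-4.5,0.045,-0.035,-0.021,0],[8,-2.2,-4.7,0.045,-0.036,-0.021,0]]]
[[[7.9,-2.2,-4.9,0.044,-0.035,-0.02,0],[7.7,-2.3,-5.1,0.045,-0.035,-0.021,0],[7.6,-2.3,-5.2,0.045,-0.035,-0.021,0],[7.5,-2.5,-5.4,0.044,-0.035,-0.021,0],[7.4,-2.5,-5.6,0.045,-0.036,-0.021,0],[12.2,1.8,17.2,0,0,0,0],[12.2,1.9,17.2,0,0,0,0],[12.2,1.8,17.1,0,0,0,0],[12.2,1.8,17.2,0,0,0,0],[12.2,1.8,17.2,0,0,0,0]]]
```

Emit:
jog_arm --rows '[[[20.5, -4.4, -27.2, 0, 0, 0, 0], [20.6, -4.3, -27.3, 0, 0, 0, 0], [20.5, -4.4, -27.2, 0, 0, 0, 0], [20.5, -4.3, -27.2, 0, 0, 0, 0], [20.6, -4.4, -27.2, 0, 0, 0, 0], [8.6, -2.1, -3.5, 0.045, -0.035, -0.021, 0], [8.5, -2.1, -3.7, 0.044, -0.035, -0.021, 0], [8.5, -2.1, -4, 0.045, -0.036, -0.02, 0], [8.3, -2.1, -4.1, 0.045, -0.035, -0.021, 0], [8.3, -2.1, -4.3, 0.044, -0.035, -0.021, 0], [8.1, -2.1, -4.5, 0.045, -0.035, -0.021, 0], [8, -2.2, -4.7, 0.045, -0.036, -0.021, 0]]]'

```text
time_s: 13.35
tcp_pos: [374.9, -157.2, 261.3]
tool_rot: [[-0.747, 0.014, 0.665], [-0.213, 0.942, -0.258], [-0.63, -0.335, -0.701]]
wrist_force: [-0.7, -0.9, 0.4]
gripper_width: 1.001
```

Emit:
jog_arm --rows '[[[7.9, -2.2, -4.9, 0.044, -0.035, -0.02, 0], [7.7, -2.3, -5.1, 0.045, -0.035, -0.021, 0], [7.6, -2.3, -5.2, 0.045, -0.035, -0.021, 0], [7.5, -2.5, -5.4, 0.044, -0.035, -0.021, 0], [7.4, -2.5, -5.6, 0.045, -0.036, -0.021, 0], [0, 0, 0, 0, 0, 0, 0]]]'

```text
time_s: 13.85
tcp_pos: [329.3, -169.7, 271.7]
tool_rot: [[-0.628, 0.102, 0.772], [-0.363, 0.839, -0.406], [-0.688, -0.535, -0.49]]
wrist_force: [-0.0, -0.4, 0.3]
gripper_width: 0.998
```

```bash
python3 - <<'E'
from bp import *
st()
pre=G+3*zb+(22-90)*zt; print(pre)
plan([(pre,RT,6)],0)
E
```

```text
t 13.85 tcp [ 329.34 -169.69  271.65] J [-25.53 -52.65 -62.28  19.7   -1.95 -36.77] F [-0.03 -0.43  0.29] g 0.998
[[-0.63  0.1   0.77]
 [-0.36  0.84 -0.41]
 [-0.69 -0.54 -0.49]]
[ 359.5  -219.61  171.4 ]
max [11.5  2.5 15.5  0.   0.   0.   0. ] 6
[[[11.4,2.5,15.4,0.001,-0.001,0,0],[11.3,2.5,15.5,0,-0.001,0,0],[11.4,2.5,15.4,0.001,-0.001,0.001,0],[11.5,2.5,15.4,0.001,-0.001,0,0],[11.4,2.5,15.4,0,-0.001,0,0],[11.4,2.5,15.3,0.001,-0.001,0,0]]]
```

```bash
cat > kin.py <<'E'
import numpy as np
from scipy.optimize import least_squares
S=[([70.243,13.83,.2125,76.5],[168.8,469.9,204.8],[0,-.002,-1]),
([31.68,11.7,-4.78,73.55],[406.25,250.85,189.94],[0,0,-1]),
([31.76,16.66,-15.26,58.2],[405.5,251.06,82.61],[-.002,-.001,-1]),
([31.62,19.33,-18.14,52.47],[408.1,251.29,43.93],[.001,.001,-1]),
([-15.28,4.67,-20.47,36.14],[594.88,-110.37,199.21],[.498,.022,-.867]),
([-13.19,18.04,-21.98,21.02],[657.29,-108.47,90.18],[.498,.022,-.867]),
([-12.9,19.78,-20.34,23.55],[653.47,-108.86,75.06],[.456,.019,-.89]),
([-14.97,5.71,-17.8,39.94],[593.38,-112.16,200.36],[.463,.017,-.886]),
([-25.53,-52.65,-62.28,19.7],[329.34,-169.69,271.65],[.772,-.406,-.49])]
def f(x,full=False):
    h,r0,a,al,b,be,Lt=x; out=[]
    for q,p,z in S:
        z=np.array(z)/np.linalg.norm(z); w=np.array(p)-Lt*z; q=np.radians(q)
        r=r0+a*np.sin(q[1]+al)+b*np.cos(q[1]-q[2]+be); zz=h+a*np.cos(q[1]+al)-b*np.sin(q[1]-q[2]+be)
        out+= [w[0]-r*np.cos(q[0]),w[1]-r*np.sin(q[0]),w[2]-zz]
    return np.array(out)
best=None
for Lt in(150,250,350):
  for al in(-.3,0,.3):
    s=least_squares(f,[250,0,300,al,300,0,Lt])
    if best is None or s.cost<best.cost: best=s
X=best.x
if __name__=="__main__": print(X,np.degrees(X[[3,5]]),np.abs(f(X)).max(),best.cost)
def ik(p,z):
    h,r0,a,al,b,be,Lt=X; z=np.array(z)/np.linalg.norm(z); w=np.array(p)-Lt*z
    q1=np.arctan2(w[1],w[0]); r=np.hypot(w[0],w[1])-r0; zz=w[2]-h
    d2=r*r+zz*zz
    # a at angle A from vertical; forearm at angle B below horizontal
    c=(d2-a*a-b*b)/(2*a*b)
    if abs(c)>1: return None
    sols=[]
    # elevation angles: E1=90-A, E2=-B
    for sg in(1,-1):
        k=sg*np.arccos(c); E2off=k
        E1=np.arctan2(zz,r)-np.arctan2(b*np.sin(k),a+b*np.cos(k)); E2=E1+k
        q2=np.pi/2-E1-al; B=-E2; q23=B-be; q3=q2-q23
        zr=z[0]*np.cos(q1)+z[1]*np.sin(q1); zt=-z[0]*np.sin(q1)+z[1]*np.cos(q1)
        phi=np.arctan2(-z[2],zr); q4=phi-(q2-q3)
        v=np.degrees([q1,q2,q3,q4,np.arcsin(zt)]); v=(v+180)%360-180; sols.append(v)
    return sols
E
python3 kin.py
```

```text
[ 2.20051050e+02  9.39883163e+00  4.68600845e+02  1.08110368e-02
  3.78566866e+02 -7.16489641e-02  4.06868469e+02] [ 0.61942678 -4.10518325] 12.340959495562899 295.5520738206964
```

```bash
cat > kin.py <<'E'
import numpy as np
from scipy.optimize import least_squares
S=[([70.243,13.83,.2125,76.5,0],[168.8,469.9,204.8]),
([31.68,11.7,-4.78,73.55,.02],[406.25,250.85,189.94]),
([31.76,16.66,-15.26,58.2,.01],[405.5,251.06,82.61]),
([31.62,19.33,-18.14,52.47,0],[408.1,251.29,43.93]),
([-15.28,4.67,-20.47,36.14,8.8],[594.88,-110.37,199.21]),
([-13.19,18.04,-21.98,21.02,7.75],[657.29,-108.47,90.18]),
([-12.9,19.78,-20.34,23.55,6.94],[653.47,-108.86,75.06]),
([-14.97,5.71,-17.8,39.94,7.84],[593.38,-112.16,200.36]),
([-25.53,-52.65,-62.28,19.7,-1.95],[329.34,-169.69,271.65])]
def fk(q,x):
    h,r0,a,al,b,be,L4,L5=x; q=np.radians(q)
    phi=q[1]-q[2]+q[3]
    r=r0+a*np.sin(q[1]+al)+b*np.cos(q[1]-q[2]+be); zz=h+a*np.cos(q[1]+al)-b*np.sin(q[1]-q[2]+be)
    er=np.array([np.cos(q[0]),np.sin(q[0]),0]);et=np.array([-np.sin(q[0]),np.cos(q[0]),0]);d=np.cos(phi)*er-np.sin(phi)*np.array([0,0,1])
    z=np.cos(q[4])*d+np.sin(q[4])*et
    return r*er+np.array([0,0,zz])+L4*d+L5*z, z
def f(x): return np.concatenate([fk(q,x)[0]-p for q,p in S]+[[ .01*(x[1])]])
best=None
for L5 in(150,250,300):
  for al in(-.2,0,.2):
    s=least_squares(f,[250,0,350,al,300,0,50,L5],x_scale=[100,50,100,.1,100,.1,50,100])
    if best is None or s.cost<best.cost: best=s
X=best.x
lo=np.array([-155.79,-60.16,-62.33,-114,-81.49]);hi=np.array([155.79,107.12,73.08,123.19,82.49])
def ik(p,z,q0=(-25,-20,-40,30,0)):
    z=np.array(z)/np.linalg.norm(z)
    def g(q):
        P,Z=fk(q,X); return np.r_[P-p,(Z-z)*200]
    s=least_squares(g,q0,bounds=(lo,hi)); return s.x,np.linalg.norm(s.fun)
if __name__=="__main__":
    print(X,np.abs(f(X)).max(),best.cost)
    from bp import *
    for th in(0,20,30,40,50,55,60):
        t=np.radians(th);z=-np.cos(t)*zb+np.sin(t)*yb
        for back in(90,0):
            p=G+3*zb+(22-back)*z; print(th,back,z,p,*ik(p,z))
        p=G+133*zb+22*z; print("   lifted",*ik(p,z))
E
python3 kin.py
```

```text
[ 2.40771807e+02 -3.04565677e-02  4.93253067e+02 -4.77961336e-06
  3.91520474e+02 -2.05136869e-02  1.01477812e+02  3.29066815e+02] 0.049974357416147086 0.012558285478345399
0 90 [-0.07 -0.53 -0.84] [ 416.69 -211.12  195.93] [ -4.7    9.55 -14.48  67.48 -32.39] 7.692160401193754e-12
0 0 [-0.07 -0.53 -0.84] [ 410.75 -259.01  119.96] [-10.98  13.3  -22.36  51.86 -32.34] 3.701574139075684e-14
   lifted [ -1.92   8.66 -10.3   74.3  -32.28] 1.2512922749213426e-13
20 90 [ 0.28 -0.54 -0.79] [ 393.34 -210.41  192.45] [ -6.02  -9.7  -38.26  38.69 -30.7 ] 5.867265565840724e-12
20 0 [ 0.28 -0.54 -0.79] [ 418.3  -259.24  121.09] [-13.86  -0.03 -43.09  20.21 -27.41] 1.7069804900633258e-12
   lifted [ -1.96  -7.46 -30.07  46.94 -32.19] 6.451532648272318e-14
30 90 [ 0.44 -0.52 -0.73] [ 382.35 -211.73  188.21] [ -9.45 -18.39 -49.86  23.15 -26.36] 8.725533686551379e-14
30 0 [ 0.44 -0.52 -0.73] [ 421.85 -258.81  122.46] [-17.35  -4.06 -53.07   2.79 -21.62] 1.1387056994288635e-13
   lifted [ -3.5  -14.77 -40.04  31.98 -29.69] 9.153948738377276e-14
40 90 [ 0.59 -0.49 -0.65] [ 372.27 -214.14  182.46] [-16
[... 373 characters left out ...]
 -256.93  126.61] [-30.43  -5.19 -62.33 -17.7   -0.82] 25.512939830015974
   lifted [-12.33 -24.4  -59.44  -0.74 -15.92] 4.806108012551853e-12
55 90 [ 0.77 -0.41 -0.48] [ 359.5  -219.61  171.4 ] [-40.65 -27.2  -62.33   5.06  11.62] 40.417380440563164
55 0 [ 0.77 -0.41 -0.48] [ 429.25 -256.26  127.9 ] [-35.93  -4.75 -62.33 -18.83   7.65] 36.67010825318947
   lifted [-16.09 -24.96 -62.33  -6.66 -10.2 ] 4.942473662063624
60 90 [ 0.83 -0.37 -0.42] [ 356.01 -221.87  167.17] [-54.29 -23.67 -62.33   4.54  28.19] 51.46121335940326
60 0 [ 0.83 -0.37 -0.42] [ 430.38 -255.53  129.27] [-42.73  -3.01 -62.33 -20.67  18.2 ] 46.45809983079462
   lifted [-20.62 -25.51 -62.33  -7.27  -3.44] 17.661636438670904
```

```bash
sed -i 's/radians(55)/radians(0)/' bp.py; python3 - <<'E'
from bp import *
from kin import ik
pre=G+(7-19+85)*zb; fin=G+(7-19)*zb; print(pre,fin,RT)
for p in([400,-160,290],pre,fin,fin+150*zb,[662,50,300],[662,45,165]): print(p,ik(np.array(p),zt)[0] if p[0]<600 else ik(np.array(p),[0,-.3,-.95])[0])
st()
plan([([400,-160,290],RT,11),(pre,RT,6)],0)
E
```

```text
[ 416.82 -210.06  197.62] [ 411.21 -255.28  125.87] [[-0.99  0.11 -0.07]
 [ 0.12  0.84 -0.53]
 [-0.   -0.54 -0.84]]
[400, -160, 290] [  2.05   5.33  -5.13  85.29 -31.96]
[ 416.82 -210.06  197.62] [ -4.56   9.49 -14.28  67.82 -32.39]
[ 411.21 -255.28  125.87] [-10.49  12.92 -21.83  53.08 -32.36]
[ 421.11 -175.47  252.49] [ -0.05   8.34  -7.24  78.86 -32.15]
[662, 50, 300] [ 12.69  37.98  49.42 105.4  -17.08]
[662, 45, 165] [ 12.28  36.97  27.75  84.62 -17.11]
t 13.85 tcp [ 329.34 -169.69  271.65] J [-25.53 -52.65 -62.28  19.7   -1.95 -36.77] F [-0.03 -0.43  0.29] g 0.998
[[-0.63  0.1   0.77]
 [-0.36  0.84 -0.41]
 [-0.69 -0.54 -0.49]]
max [ 6.7   1.6  17.3   0.    0.09  0.    0.  ] 17
[[[-5.5,0.5,3.8,0,0.087,0,0],[-5.8,0.5,3.3,0.001,0.086,0.001,0],[-6.1,0.5,2.7,0,0.087,0,0],[-6.3,0.5,2.3,0,0.087,0,0],[-6.4,0.5,1.7,0,0.087,0,0],[-6.6,0.5,1.1,0.001,0.086,0.001,0],[-6.7,0.5,0.5,0,0.087,0,0],[-6.6,0.6,0,0,0.087,0,0],[-6.7,0.5,-0.6,0,0.087,0.001,0],[-6.6,0.5,-1.2,0.001,0.086,0,0],[-6.4,0.5,-1.7,0,0.087,0,0],[-3.8,1.6,17.2,0,0,0,0]]]
[[[-3.8,1.5,17.3,0,0,0,0],[-3.8,1.6,17.2,0,0,0,0],[-3.8,1.6,17.3,0,0,0,0],[-3.8,1.5,17.2,0,0,0,0],[-3.8,1.6,17.3,0,0,0,0]]]
```

Emit:
jog_arm --rows '[[[-5.5, 0.5, 3.8, 0, 0.087, 0, 0], [-5.8, 0.5, 3.3, 0, 0.087, 0, 0], [-6.1, 0.5, 2.7, 0, 0.087, 0, 0], [-6.3, 0.5, 2.3, 0, 0.087, 0, 0], [-6.4, 0.5, 1.7, 0, 0.087, 0, 0], [-6.6, 0.5, 1.1, 0, 0.087, 0, 0], [-6.7, 0.5, 0.5, 0, 0.087, 0, 0], [-6.6, 0.6, 0, 0, 0.087, 0, 0], [-6.7, 0.5, -0.6, 0, 0.087, 0, 0], [-6.6, 0.5, -1.2, 0, 0.086, 0, 0], [-6.4, 0.5, -1.7, 0, 0.087, 0, 0], [0, 0, 0, 0, 0, 0, 0]]]'

```text
time_s: 14.85
tcp_pos: [402.5, -159.2, 282.1]
tool_rot: [[-0.993, 0.093, -0.069], [0.116, 0.842, -0.527], [0.009, -0.531, -0.847]]
wrist_force: [1.8, 0.5, 0.1]
gripper_width: 0.997
```

```bash
python3 - <<'E'
from bp import *
st()
plan([(G+73*zb,RT,6)],0)
E
```

```text
t 14.85 tcp [ 402.5  -159.22  282.07] J [  1.9    5.89  -5.52  84.43 -31.61  10.05] F [1.76 0.48 0.07] g 0.997
[[-0.99  0.09 -0.07]
 [ 0.12  0.84 -0.53]
 [ 0.01 -0.53 -0.85]]
max [ 3.5  0.7 16.3  0.   0.   0.   0. ] 6
[[[-3.5,0.6,16.2,0.001,-0.001,0.002,0],[-3.4,0.5,16.2,0.001,0,0.002,0],[-3.5,0.7,16.3,0.001,-0.001,0.003,0],[-3.5,0.6,16.2,0.001,-0.001,0.002,0],[-3.4,0.6,16.2,0.001,0,0.002,0],[-3.4,0.7,16.3,0.001,-0.001,0.002,0]]]
```

Emit:
jog_arm --rows '[[[-3.5, 0.6, 16.2, 0.001, -0.001, 0.002, 0], [-3.4, 0.6, 16.2, 0.001, 0, 0.002, 0], [-3.5, 0.7, 16.3, 0.001, -0.001, 0.003, 0], [-3.5, 0.6, 16.2, 0.001, -0.001, 0.002, 0], [-3.4, 0.6, 16.2, 0.001, 0, 0.002, 0], [-3.4, 0.7, 16.3, 0.001, -0.001, 0.002, 0], [0, 0, 0, 0, 0, 0, 0.3], [0, 0, 0, 0, 0, 0, 0.4], [0, 0, 0, 0, 0, 0, 0.4]]]'

```text
time_s: 15.6
tcp_pos: [414.0, -210.2, 202.5]
tool_rot: [[-0.992, 0.11, -0.056], [0.123, 0.837, -0.533], [-0.012, -0.535, -0.845]]
wrist_force: [-0.4, -0.8, -0.2]
gripper_width: 0.608
```

```bash
cat > look.py <<'E'
from h import *
import sys
def look(name,wins):
    im=[]
    for n,(a,b) in wins:
        p,d=eyes.snapshot(n); np.save(f"l_{n}.npy",d)
        im.append(cv2.resize(p[a:a+90,b:b+90],None,fx=4.4,fy=4.4,interpolation=cv2.INTER_CUBIC))
    cv2.imwrite(f"pics/{name}.png",np.hstack(im))
E
python3 - <<'E'
from bp import *
from look import look
st(); look("c1",(("scene",(140,130)),("top",(190,320))))
plan([(G-12*zb,RT,8)],0.4)
E
```

```text
t 15.6 tcp [ 413.97 -210.21  202.46] J [ -4.62   8.43 -14.77  67.65 -32.36   2.88] F [-0.43 -0.77 -0.19] g 0.608
[[-0.99  0.11 -0.06]
 [ 0.12  0.84 -0.53]
 [-0.01 -0.54 -0.84]]
max [ 0.3  0.4 11.2  0.   0.   0.   0.4] 8
[[[-0.1,0.4,11.2,0,0.002,-0.001,0.4],[-0.2,0.4,11.2,0,0.001,0,0.4],[-0.2,0.4,11.2,0,0.002,-0.001,0.4],[-0.1,0.4,11.2,0.001,0.001,-0.001,0.4],[-0.2,0.4,11.2,0,0.002,0,0.4],[-0.3,0.4,11.2,0,0.001,-0.001,0.4],[-0.2,0.4,11.1,0,0.002,0,0.4],[-0.3,0.4,11.2,0,0.001,-0.001,0.4]]]
```

View pics/c1.png

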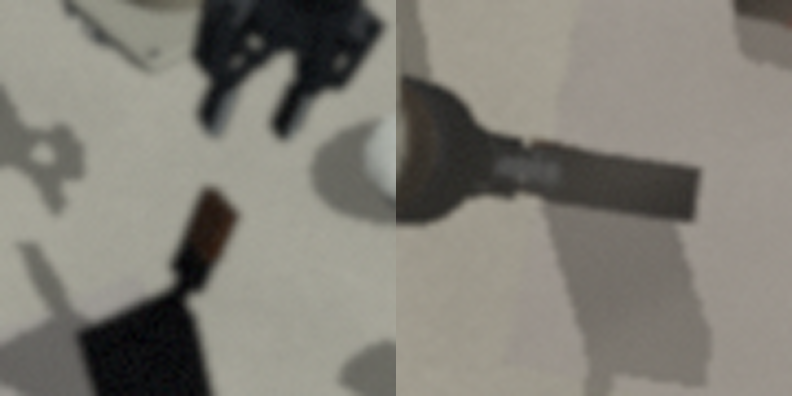

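Emit:
jog_arm --rows '[[[-0.2, 0.4, 11, 0, 0.002, -0.001, 0.4], [-0.2, 0.4, 11, 0, 0.001, 0, 0.4], [-0.2, 0.4, 11, 0, 0.002, -0.001, 0.4], [-0.2, 0.4, 11, 0, 0.001, -0.001, 0.4], [-0.2, 0.4, 11, 0, 0.002, 0, 0.4], [-0.2, 0.4, 11, 0, 0.001, -0.001, 0.4], [-0.2, 0.4, 11, 0, 0.002, 0, 0.4], [-0.2, 0.4, 11, 0, 0.001, -0.001, 0.4], [0, 0, 0, 0, 0, 0, 0.4], [0, 0, 0, 0, 0, 0, 0.4]]]'

```text
time_s: 16.53
tcp_pos: [410.8, -254.6, 126.9]
tool_rot: [[-0.992, 0.106, -0.067], [0.125, 0.838, -0.531], [-0.0, -0.535, -0.845]]
wrist_force: [-0.7, 0.0, 1.2]
gripper_width: 0.602
```

```bash
python3 - <<'E'
from bp import *
from look import look
st(); print(G-12*zb);look("c2",(("scene",(140,130)),("top",(190,320))))
E
```

```text
t 16.53 tcp [ 410.83 -254.64  126.92] J [-10.45  12.83 -21.73  53.36 -32.31  -3.86] F [-0.68  0.    1.23] g 0.602
[[-0.99  0.11 -0.07]
 [ 0.13  0.84 -0.53]
 [-0.   -0.54 -0.84]]
[ 411.21 -255.28  125.87]
```

View pics/c2.png

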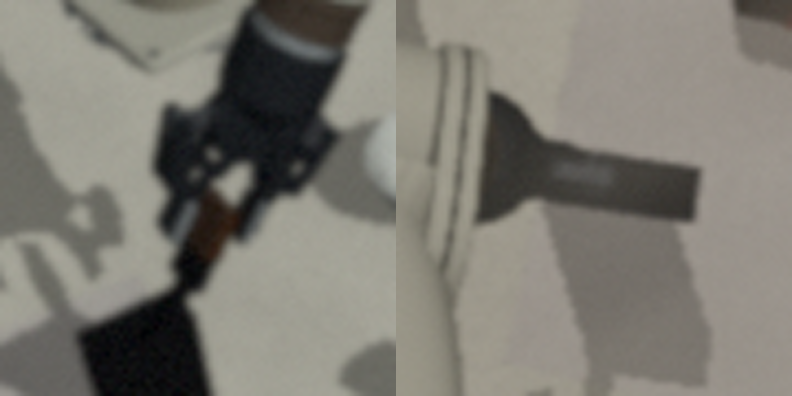

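Emit:
jog_arm --rows '[[[0, 0, 5, 0, 0, 0, 0.4], [0, 0, 5, 0, 0, 0, 0.4], [0, 0, 4, 0, 0, 0, 0.4], [0, 0, 0, 0, 0, 0, 0.4], [0, 0, 0, 0, 0, 0, 0.4]]]'

```text
time_s: 17.05
tcp_pos: [409.4, -262.3, 114.4]
tool_rot: [[-0.992, 0.106, -0.068], [0.126, 0.838, -0.531], [0.001, -0.535, -0.845]]
wrist_force: [-0.7, 0.4, -0.2]
gripper_width: 0.6
```

```bash
python3 - <<'E'
from bp import *
from look import look
st(); look("c3",(("scene",(140,130)),("top",(190,320))))
E
```

```text
t 17.05 tcp [ 409.41 -262.32  114.39] J [-11.47  13.65 -22.85  50.84 -32.26  -5.04] F [-0.67  0.39 -0.21] g 0.6
[[-0.99  0.11 -0.07]
 [ 0.13  0.84 -0.53]
 [ 0.   -0.54 -0.84]]
```

View pics/c3.png

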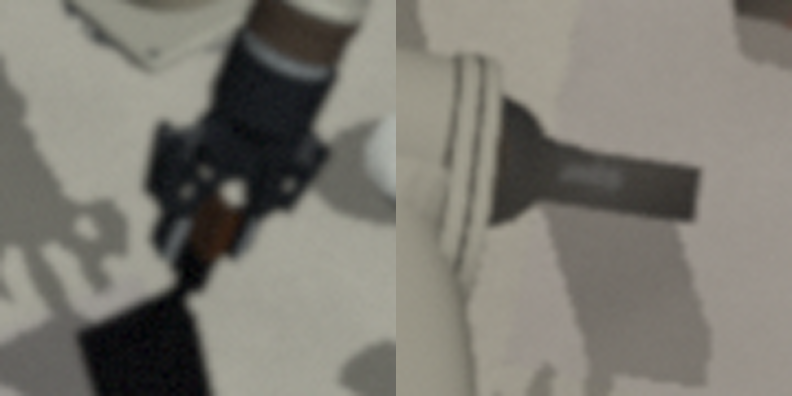

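Emit:
jog_arm --rows '[[[0, 0, 0, 0, 0, 0, 0.6], [0, 0, 0, 0, 0, 0, 0.8], [0, 0, 0, 0, 0, 0, 1], [0, 0, 0, 0, 0, 0, 1], [0, 0, 0, 0, 0, 0, 1], [0, 0, 0, 0, 0, 0, 1], [0, 0, 0, 0, 0, 0, 1], [0, 0, 0, 0, 0, 0, 1]]]' --force 40

```text
time_s: 17.82
tcp_pos: [409.9, -262.3, 114.9]
tool_rot: [[-0.992, 0.106, -0.067], [0.125, 0.838, -0.531], [-0.0, -0.536, -0.845]]
wrist_force: [-1.4, -0.1, 1.4]
gripper_width: 0.149
```

```bash
python3 - <<'E'
from bp import *
from look import look
st(); look("c4",(("scene",(140,130)),("top",(190,320))))
E
```

```text
t 17.82 tcp [ 409.93 -262.32  114.87] J [-11.45  13.62 -22.81  50.84 -32.28  -5.04] F [-1.38 -0.13  1.4 ] g 0.149
[[-0.99  0.11 -0.07]
 [ 0.13  0.84 -0.53]
 [-0.   -0.54 -0.84]]
```

View pics/c4.png

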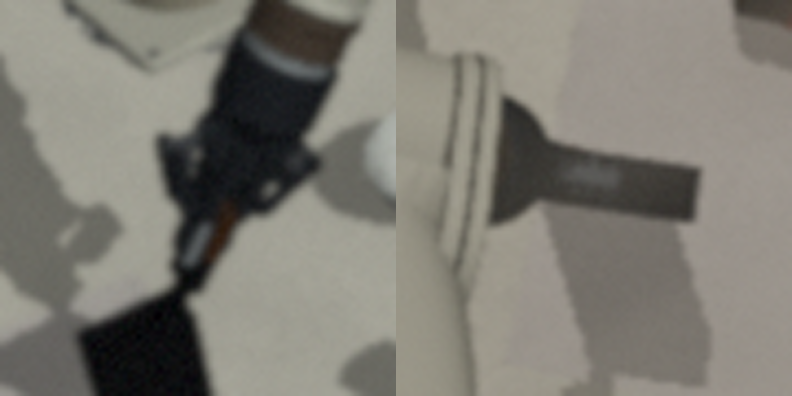

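Emit:
jog_arm --rows '[[[0, 0, -6, 0, 0, 0, 1], [0, 0, -12, 0, 0, 0, 1], [0, 0, -14, 0, 0, 0, 1], [0, 0, -14, 0, 0, 0, 1], [0, 0, -14, 0, 0, 0, 1], [0, 0, -14, 0, 0, 0, 1], [0, 0, -14, 0, 0, 0, 1], [0, 0, -16, 0, 0, 0, 1], [0, 0, -16, 0, 0, 0, 1], [0, 0, -16, 0, 0, 0, 1], [0, 0, -14, 0, 0, 0, 1], [0, 0, 0, 0, 0, 0, 1]]]'

```text
time_s: 18.92
tcp_pos: [421.4, -181.6, 243.7]
tool_rot: [[-0.992, 0.107, -0.063], [0.124, 0.838, -0.531], [-0.004, -0.535, -0.845]]
wrist_force: [0.5, -0.3, -0.6]
gripper_width: 0.148
```

```bash
python3 - <<'E'
from bp import *
from look import look
s=st(); look("c5",(("scene",(120,150)),("top",(190,320))))
P,_=cloud(eyes.get_calibration("scene"),np.load("l_scene.npy"))
tc=np.array(s['tcp_pos']);R=np.array(s['tool_rot'])
L=(P-tc)@R
m=(abs(L[:,0])<25)&(abs(L[:,1])<25)&(L[:,2]>4)&(L[:,2]<140)
for a in range(4,140,12):
    k=m&(L[:,2]>=a)&(L[:,2]<a+12)
    if k.sum(): print(a,k.sum(),L[k].mean(0),L[k].min(0)[:2],L[k].max(0)[:2])
print(L[m][:,2].max())
E
```

```text
t 18.92 tcp [ 421.41 -181.56  243.65] J [ -0.88   8.36  -8.5   76.83 -32.14   7.34] F [ 0.46 -0.32 -0.65] g 0.148
[[-0.99  0.11 -0.06]
 [ 0.12  0.84 -0.53]
 [-0.   -0.53 -0.85]]
4 17 [-3.14 -4.45  9.75] [-9.14 -8.67] [6.54 2.42]
16 20 [-3.57 -3.23 21.69] [-8.32 -8.57] [4.07 3.8 ]
28 19 [-2.54 -3.9  34.16] [-9.05 -8.52] [9.15 3.09]
40 18 [-3.78 -4.27 46.22] [-9.9  -7.41] [4.34 0.6 ]
52 17 [-2.48 -3.92 58.41] [-8.49 -7.65] [7.8  3.76]
64 18 [-3.39 -3.38 69.73] [-9.38 -7.75] [4.97 4.3 ]
76 17 [-3.67 -3.98 81.93] [-8.17 -7.72] [4.91 1.95]
88 19 [-3.26 -4.41 94.29] [-8.44 -8.82] [7.5  3.71]
100 12 [ -3.94  -4.6  104.69] [-10.1  -9. ] [4.51 0.85]
112 18 [ -2.51  -3.3  116.75] [-8.91 -7.62] [5.51 3.55]
124 6 [ -2.53  -1.45 125.86] [-6.65 -4.83] [5.48 4.74]
127.43094318726732
```

View pics/c5.png

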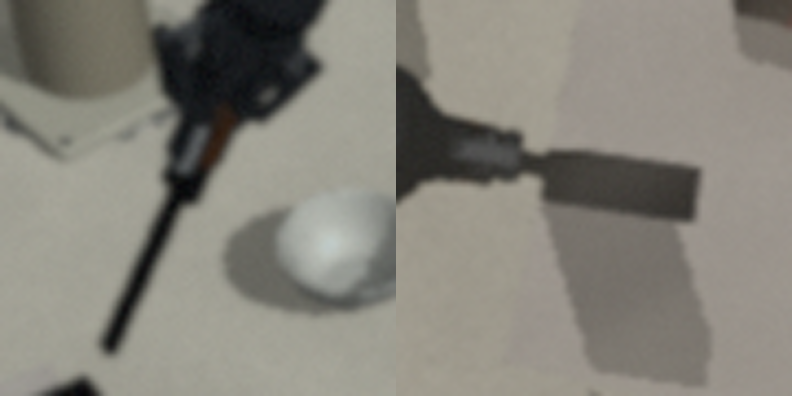

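```bash
cat > hp.py <<'E'
from bp import *
from kin import ik
H=np.array([662.6,21.3,19.]); b=np.radians(12)
RH=frame([0,-np.sin(b),-np.cos(b)],[0,1,0])
off=np.array([-1.5,0.,126.5])
def tcp(foot,R=RH): return np.array(foot)-R@off
E
python3 - <<'E'
from hp import *
w1=np.array([425,-170,320.]); ax=-RH[:,2]
fF=H+[0,-12,0]
w2=tcp(fF+ax*150)
for p in(w1,w2,tcp(fF)): print(p,ik(p,RH[:,2],(-5,10,0,80,-12)))
st()
plan([(w1,RH,7),(w2,RH,17)],1)
E
```

```text
[ 425. -170.  320.] (array([-13.44,   4.72,   5.14,  87.59, -11.67]), np.float64(6.394923171135288e-13))
[661.1   66.79 289.46] (array([ 11.56,  36.76,  46.9 , 102.58, -11.75]), np.float64(4.574835060919495e-13))
[661.1   35.6  142.74] (array([  8.94,  35.77,  23.56,  79.68, -11.85]), np.float64(5.033118695312767e-13))
t 19.02 tcp [ 420.09 -182.27  241.35] J [ -0.98   8.44  -8.75  76.66 -32.14   7.29] F [ 0.37  0.18 -0.39] g 0.145
[[-0.99  0.11 -0.07]
 [ 0.12  0.84 -0.53]
 [-0.   -0.53 -0.84]]
max [13.9  14.1  11.3   0.05  0.01  0.02  1.  ] 24
[[[-0.5,-4.5,-10.5,-0.051,-0.007,-0.017,1],[-0.5,-3.9,-10.6,-0.05,-0.006,-0.016,1],[-0.5,-3.4,-10.9,-0.051,-0.007,-0.017,1],[-0.5,-2.9,-11,-0.051,-0.007,-0.017,1],[-0.5,-2.3,-11.2,-0.05,-0.006,-0.016,1],[-0.6,-1.7,-11.2,-0.051,-0.007,-0.017,1],[-0.7,-1.2,-11.3,-0.051,-0.007,-0.016,1],[-13.9,14,-1.1,0,0,0,1],[-13.9,14,-1.2,0,0,0,1],[-13.8,14,-1.1,0,0,0,1],[-13.9,14,-1.1,0,0,0,1],[-13.9,14,-1.2,0,0,0,1]]]
[[[-13.9,14,-1.1,0,0,0,1],[-13.9,14,-1.1,0,0,0,1],[-13.8,14,-1.1,0,0,0,1],[-13.9,14,-1.2,0,0,0,1],[-13.9,14,-1.1,0,0,0,1],[-13.9,14,-1.1,0,0,0,1],[-13.9,14.1,-1.2,0,0,0,1],[-13.8,14,-1.1,0,0,0,1],[-13.9,14,-1.1,0,0,0,1],[-13.9,14,-1.2,0,0,0,1],[-13.9,14,-1.1,0,0,0,1],[-13.9,14,-1.1,0,0,0,1]]]
```

Emit:
jog_arm --rows '[[[-0.5, -4.5, -10.5, -0.051, -0.007, -0.017, 1], [-0.5, -3.9, -10.6, -0.05, -0.006, -0.016, 1], [-0.5, -3.4, -10.9, -0.051, -0.007, -0.017, 1], [-0.5, -2.9, -11, -0.051, -0.007, -0.017, 1], [-0.5, -2.3, -11.2, -0.05, -0.006, -0.016, 1], [-0.6, -1.7, -11.2, -0.051, -0.007, -0.017, 1], [-0.7, -1.2, -11.3, -0.051, -0.007, -0.016, 1], [-13.9, 14, -1.1, 0, 0, 0, 1], [-13.9, 14, -1.2, 0, 0, 0, 1], [-13.8, 14, -1.1, 0, 0, 0, 1], [-13.9, 14, -1.1, 0, 0, 0, 1], [-13.9, 14, -1.2, 0, 0, 0, 1]]]'

```text
time_s: 20.02
tcp_pos: [494.2, -100.7, 309.5]
tool_rot: [[-1.0, 0.002, -0.003], [0.002, 0.978, -0.208], [0.003, -0.208, -0.978]]
wrist_force: [0.2, 0.3, -0.5]
gripper_width: 0.149
```

Emit:
jog_arm --rows '[[[-13.9, 14, -1.1, 0, 0, 0, 1], [-13.9, 14, -1.1, 0, 0, 0, 1], [-13.8, 14, -1.1, 0, 0, 0, 1], [-13.9, 14, -1.2, 0, 0, 0, 1], [-13.9, 14, -1.1, 0, 0, 0, 1], [-13.9, 14, -1.1, 0, 0, 0, 1], [-13.9, 14.1, -1.2, 0, 0, 0, 1], [-13.8, 14, -1.1, 0, 0, 0, 1], [-13.9, 14, -1.1, 0, 0, 0, 1], [-13.9, 14, -1.2, 0, 0, 0, 1], [-13.9, 14, -1.1, 0, 0, 0, 1], [-13.9, 14, -1.1, 0, 0, 0, 1]]]'

```text
time_s: 21.02
tcp_pos: [661.4, 66.2, 287.4]
tool_rot: [[-1.0, 0.001, -0.003], [0.002, 0.978, -0.209], [0.003, -0.209, -0.978]]
wrist_force: [0.2, 0.0, -0.0]
gripper_width: 0.149
```

Emit:
jog_arm --rows '[[[0, 0, 0, 0, 0, 0, 1], [0, 0, 0, 0, 0, 0, 1], [0, 0, 0, 0, 0, 0, 1]]]'

```text
time_s: 21.27
tcp_pos: [660.6, 65.5, 288.0]
tool_rot: [[-1.0, 0.001, -0.003], [0.002, 0.978, -0.209], [0.003, -0.209, -0.978]]
wrist_force: [0.6, 0.4, -0.8]
gripper_width: 0.15
```

```bash
cat > chk.py <<'E'
from hp import *
from look import look
import sys
s=st(); look(sys.argv[1],(("scene",(150,240)),("top",(90,220))))
tc=np.array(s['tcp_pos']);R=np.array(s['tool_rot'])
print("foot model",tc+R@off)
for n in("scene","top"):
    P,_=cloud(eyes.get_calibration(n),np.load(f"l_{n}.npy"))
    m2=(P[:,2]>100)&(P[:,2]<116)&(abs(P[:,0]-662)<35)&(abs(P[:,1]-21)<35)
    L=(P-tc)@R
    m=(abs(L[:,0])<20)&(abs(L[:,1])<20)&(L[:,2]>5)&(L[:,2]<135)&(P[:,2]>112)
    for a in(5,40,75,100):
        k=m&(L[:,2]>=a)&(L[:,2]<a+25)
        if k.sum(): print(n,a,k.sum(),"med",np.median(L[k],0),np.percentile(L[k],[5,95],axis=0)[:,:2].ravel())
    if m.sum(): print("zmax",L[m][:,2].max(),"beaker")
E
python3 chk.py d1
```

```text
t 21.27 tcp [660.65  65.5  288.04] J [ 11.47  36.8   46.75 102.54 -11.77  11.81] F [ 0.56  0.36 -0.8 ] g 0.15
[[-1.    0.   -0.  ]
 [ 0.    0.98 -0.21]
 [ 0.   -0.21 -0.98]]
foot model [661.78  39.1  164.33]
scene 5 38 med [-2.16 -4.67 16.67] [-7.22 -7.5   5.52  0.48]
scene 40 36 med [-3.27 -4.13 52.89] [-6.77 -7.57  6.17  2.29]
scene 75 34 med [-3.47 -5.67 87.96] [-8.03 -8.35  5.16 -0.62]
scene 100 32 med [ -3.37  -5.15 112.38] [-6.98 -7.6   5.23  0.92]
zmax 126.45455448935067 beaker
top 5 19 med [ 1.9  -4.86 16.9 ] [-4.17 -6.28  6.17 -1.18]
top 40 20 med [ 3.38 -4.74 53.6 ] [-4.73 -6.01  5.95  1.78]
top 75 15 med [ 3.54 -4.54 87.69] [-3.38 -5.66  6.18  2.48]
top 100 17 med [  2.98  -4.73 112.29] [-5.56 -5.58  6.02  2.8 ]
zmax 123.47473626275548 beaker
```

View pics/d1.png

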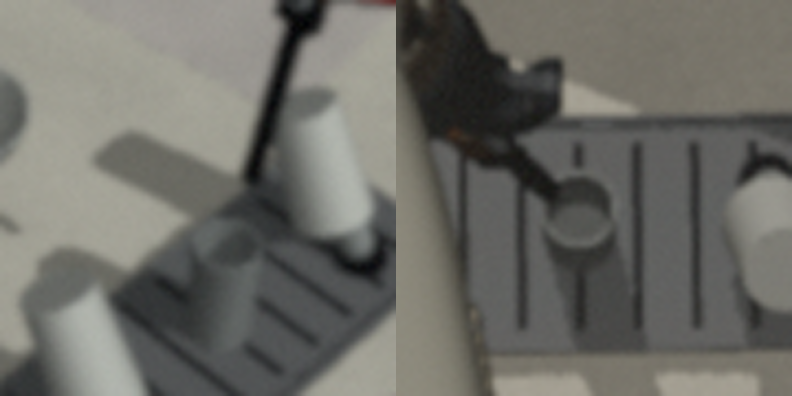

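Emit:
jog_arm --rows '[[[-0.8, 0.4, 8, 0, 0, 0, 1], [-0.7, 0.4, 10, 0, 0, 0, 1], [0, 0, 10, 0, 0, 0, 1], [0, 0, 10, 0, 0, 0, 1], [0, 0, 0, 0, 0, 0, 1], [0, 0, 0, 0, 0, 0, 1]]]'

```text
time_s: 21.87
tcp_pos: [661.8, 58.3, 252.4]
tool_rot: [[-1.0, 0.002, -0.001], [0.002, 0.978, -0.208], [0.001, -0.208, -0.978]]
wrist_force: [0.2, -0.7, -0.3]
gripper_width: 0.151
```

```bash
python3 chk.py d2
```

```text
t 21.87 tcp [661.84  58.31 252.36] J [ 10.84  35.79  39.71  96.28 -11.78  11.2 ] F [ 0.18 -0.66 -0.32] g 0.151
[[-1.    0.   -0.  ]
 [ 0.    0.98 -0.21]
 [ 0.   -0.21 -0.98]]
foot model [663.18  31.99 128.63]
scene 5 34 med [-1.6  -4.62 15.92] [-7.34 -7.14  6.18 -0.54]
scene 40 34 med [-2.86 -5.24 53.39] [-7.45 -7.88  5.17  0.66]
scene 75 34 med [-2.95 -4.47 86.4 ] [-7.14 -8.1   4.23  0.83]
scene 100 31 med [ -1.45  -4.75 111.02] [-6.38 -6.94  5.56  0.75]
zmax 127.69162200290299 beaker
top 5 13 med [ 2.14 -4.42 21.29] [-5.57 -5.08  5.1  -0.46]
top 40 18 med [ 3.44 -3.89 52.65] [-7.17 -4.89  5.93  4.33]
top 75 17 med [ 1.89 -4.29 87.45] [-6.53 -5.16  5.44  2.25]
top 100 12 med [  1.33  -4.19 111.7 ] [-6.59 -5.13  5.53  0.94]
zmax 116.93040895379603 beaker
```

View pics/d2.png

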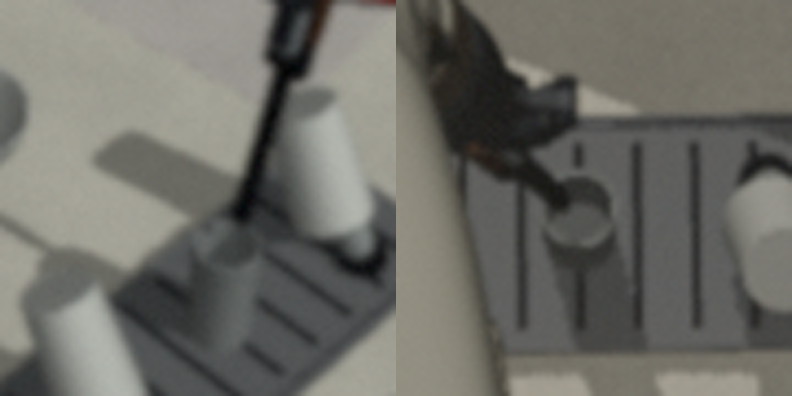

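Emit:
jog_arm --rows '[[[0, 0, 9, 0, 0, 0, 1], [0, 0, 9, 0, 0, 0, 1], [0, 0, 9, 0, 0, 0, 1], [0, 0, 9, 0, 0, 0, 1], [0, 0, 9, 0, 0, 0, 1], [0, 0, 0, 0, 0, 0, 1], [0, 0, 0, 0, 0, 0, 1]]]'

```text
time_s: 22.55
tcp_pos: [662.3, 49.7, 207.5]
tool_rot: [[-1.0, 0.001, -0.002], [0.001, 0.978, -0.208], [0.001, -0.208, -0.978]]
wrist_force: [0.4, -0.4, -0.4]
gripper_width: 0.148
```

Emit:
jog_arm --rows '[[[0, 0, 9, 0, 0, 0, 1], [0, 0, 9, 0, 0, 0, 1], [0, 0, 9, 0, 0, 0, 1], [0, 0, 9, 0, 0, 0, 1], [0, 0, 9, 0, 0, 0, 1], [0, 0, 6, 0, 0, 0, 1], [0, 0, 4, 0, 0, 0, 1], [0, 0, 0, 0, 0, 0, 1], [0, 0, 0, 0, 0, 0, 1]]]'

```text
time_s: 23.3
tcp_pos: [662.5, 38.3, 154.0]
tool_rot: [[-1.0, 0.001, -0.001], [0.001, 0.978, -0.208], [0.001, -0.208, -0.978]]
wrist_force: [-0.5, -0.4, -0.6]
gripper_width: 0.147
```

```bash
python3 chk.py d3
```

```text
t 23.3 tcp [662.49  38.34 153.96] J [  9.15  35.8   25.27  81.46 -11.84   9.42] F [-0.5  -0.37 -0.58] g 0.147
[[-1.    0.   -0.  ]
 [ 0.    0.98 -0.21]
 [ 0.   -0.21 -0.98]]
foot model [663.9   12.03  30.22]
scene 5 30 med [-3.48 -5.38 17.82] [-7.8  -7.96  4.49  1.14]
scene 40 5 med [ 0.2  -4.73 42.16] [-6.12 -9.04  1.61  0.21]
zmax 43.03650225653959 beaker
top 5 10 med [ 2.62 -4.04 19.85] [-5.02 -4.81  5.71 -1.23]
top 40 7 med [ 2.5  -4.76 41.27] [-4.85 -5.29 15.38  5.03]
zmax 42.5527631563123 beaker
```

View pics/d3.png

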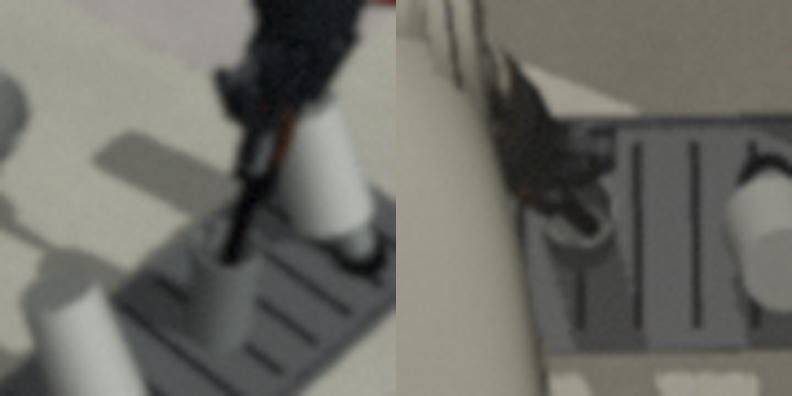

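Emit:
jog_arm --rows '[[[0, 0, 4, 0, 0, 0, 1], [0, 0, 3, 0, 0, 0, 1], [0, 0, 0, 0, 0, 0, 1], [0, 0, 0, 0, 0, 0, 1]]]'

```text
time_s: 23.73
tcp_pos: [662.3, 36.9, 147.0]
tool_rot: [[-1.0, 0.001, -0.001], [0.001, 0.978, -0.208], [0.001, -0.208, -0.978]]
wrist_force: [0.2, 0.4, -0.8]
gripper_width: 0.15
```

Emit:
jog_arm --rows '[[[0, 0, 1.5, 0, 0, 0, 1], [0, 0, 0, 0, 0, 0, 1], [0, 0, 0, 0, 0, 0, 1]]]'

```text
time_s: 23.98
tcp_pos: [662.6, 36.7, 145.9]
tool_rot: [[-1.0, 0.001, -0.0], [0.001, 0.978, -0.208], [-0.0, -0.208, -0.978]]
wrist_force: [-0.1, -0.4, 0.2]
gripper_width: 0.15
```

Emit:
jog_arm --rows '[[[0, 0, 1, 0, 0, 0, 1], [0, 0, 0, 0, 0, 0, 1], [0, 0, 0, 0, 0, 0, 1]]]'

```text
time_s: 24.23
tcp_pos: [662.9, 36.6, 145.7]
tool_rot: [[-1.0, 0.001, 0.001], [0.001, 0.978, -0.208], [-0.001, -0.208, -0.978]]
wrist_force: [0.3, 0.6, 4.4]
gripper_width: 0.15
```

Emit:
jog_arm --rows '[[[0, 0, 1, 0, 0, 0, 1], [0, 0, 0, 0, 0, 0, 1], [0, 0, 0, 0, 0, 0, 1]]]'

```text
time_s: 24.48
tcp_pos: [663.3, 36.6, 145.6]
tool_rot: [[-1.0, 0.001, 0.003], [0.001, 0.978, -0.207], [-0.003, -0.207, -0.978]]
wrist_force: [-0.7, 2.0, 7.1]
gripper_width: 0.15
```

Emit:
jog_arm --rows '[[[0, 0, -1.2, 0, 0, 0, 1], [0, 2, 0, 0.016, 0, 0, 1], [0, 2, 0, 0.016, 0, 0, 1], [0, 2, 0, 0.016, 0, 0, 1], [0, 2, 0, 0.016, 0, 0, 1], [0, 0, 0, 0, 0, 0, 1], [0, 0, 0, 0, 0, 0, 1]]]'

```text
time_s: 25.07
tcp_pos: [662.8, 44.5, 143.6]
tool_rot: [[-1.0, -0.0, 0.001], [-0.0, 0.962, -0.273], [-0.001, -0.273, -0.962]]
wrist_force: [0.3, -1.0, 5.0]
gripper_width: 0.147
```

Emit:
jog_arm --rows '[[[0, 1, 0, 0.008, 0, 0, 1], [0, 0, 0, 0, 0, 0, 1], [0, 0, 0, 0, 0, 0, 1]]]'

```text
time_s: 25.32
tcp_pos: [662.8, 45.3, 143.4]
tool_rot: [[-1.0, 0.0, 0.001], [0.0, 0.96, -0.28], [-0.001, -0.28, -0.96]]
wrist_force: [-0.1, -1.3, 6.3]
gripper_width: 0.146
```

Emit:
jog_arm --rows '[[[0, 1, 0, 0.008, 0, 0, 1], [0, 0, 0, 0, 0, 0, 1], [0, 0, 0, 0, 0, 0, 1]]]'

```text
time_s: 25.57
tcp_pos: [662.9, 46.3, 143.1]
tool_rot: [[-1.0, 0.0, 0.001], [0.0, 0.958, -0.288], [-0.001, -0.288, -0.958]]
wrist_force: [0.6, -0.0, 4.9]
gripper_width: 0.152
```

Emit:
jog_arm --rows '[[[0, 1, 0, 0.008, 0, 0, 1], [0, 0, 0, 0, 0, 0, 1], [0, 0, 0, 0, 0, 0, 1]]]'

```text
time_s: 25.82
tcp_pos: [662.9, 47.3, 142.9]
tool_rot: [[-1.0, 0.0, 0.001], [0.0, 0.955, -0.295], [-0.001, -0.295, -0.955]]
wrist_force: [-0.1, -0.3, 6.5]
gripper_width: 0.147
```

Emit:
jog_arm --rows '[[[0, 1, 0, 0.008, 0, 0, 1], [0, 0, 0, 0, 0, 0, 1], [0, 0, 0, 0, 0, 0, 1]]]'

```text
time_s: 26.07
tcp_pos: [662.9, 48.0, 142.7]
tool_rot: [[-1.0, 0.001, 0.001], [0.0, 0.953, -0.303], [-0.001, -0.303, -0.953]]
wrist_force: [0.0, -1.0, 6.1]
gripper_width: 0.15
```

Emit:
jog_arm --rows '[[[0, 1, 0, 0.008, 0, 0, 1], [0, 0, 0, 0, 0, 0, 1], [0, 0, 0, 0, 0, 0, 1]]]'

```text
time_s: 26.32
tcp_pos: [662.9, 48.4, 142.4]
tool_rot: [[-1.0, 0.001, 0.001], [0.001, 0.95, -0.312], [-0.001, -0.312, -0.95]]
wrist_force: [0.1, -2.0, 6.1]
gripper_width: 0.149
```

```bash
python3 chk.py d4
```

```text
t 26.32 tcp [662.91  48.44 142.36] J [ 12.84  37.84  25.76  82.06 -17.71  13.53] F [ 0.09 -2.    6.13] g 0.149
[[-1.    0.    0.  ]
 [ 0.    0.95 -0.31]
 [-0.   -0.31 -0.95]]
foot model [664.49   8.99  22.17]
scene 5 34 med [-2.33 -4.85 17.54] [-6.82 -7.27  6.36 -0.2 ]
zmax 32.262387779269204 beaker
top 5 20 med [ 3.15 -4.41 18.33] [-4.62 -6.42  6.91  1.88]
zmax 33.16908675089015 beaker
```

View pics/d4.png

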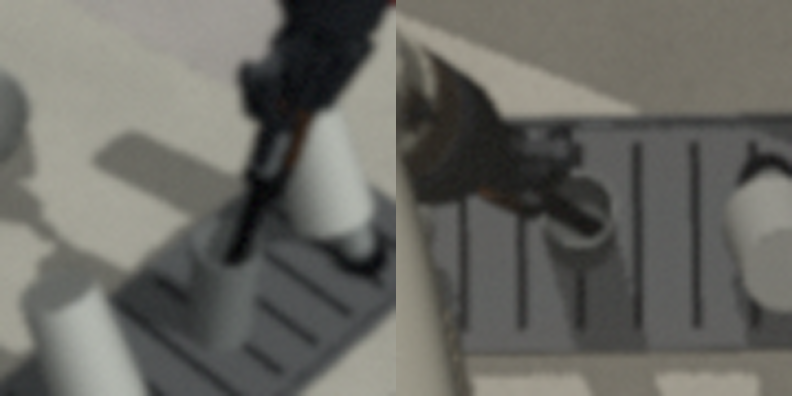

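Emit:
jog_arm --rows '[[[0, 0, 0, 0, 0, 0, 0.84], [0, 0, 0, 0, 0, 0, 0.8], [0, 0, 0, 0, 0, 0, 0.76], [0, 0, 0, 0, 0, 0, 0.72], [0, 0, 0, 0, 0, 0, 0.66], [0, 0, 0, 0, 0, 0, 0.6], [0, 0, 0, 0, 0, 0, 0.55], [0, 0, 0, 0, 0, 0, 0.5], [0, 0, 0, 0, 0, 0, 0.5]]]'

```text
time_s: 27.17
tcp_pos: [662.5, 49.1, 141.7]
tool_rot: [[-1.0, 0.001, -0.001], [0.001, 0.951, -0.308], [0.0, -0.308, -0.951]]
wrist_force: [-0.1, -0.3, 0.5]
gripper_width: 0.497
```

```bash
python3 chk.py d5
```

```text
t 27.17 tcp [662.55  49.07 141.69] J [ 12.8   37.84  25.72  82.02 -17.49  13.5 ] F [-0.09 -0.26  0.47] g 0.497
[[-1.    0.   -0.  ]
 [ 0.    0.95 -0.31]
 [ 0.   -0.31 -0.95]]
foot model [663.97  10.07  21.35]
scene 5 35 med [-2.34 -6.36 15.74] [-7.16 -9.53  6.28 -0.37]
zmax 33.65264937481737 beaker
top 5 10 med [ 5.58 -4.4  22.03] [ 2.29 -6.68  9.19  1.63]
zmax 32.12763905095844 beaker
```

View pics/d5.png

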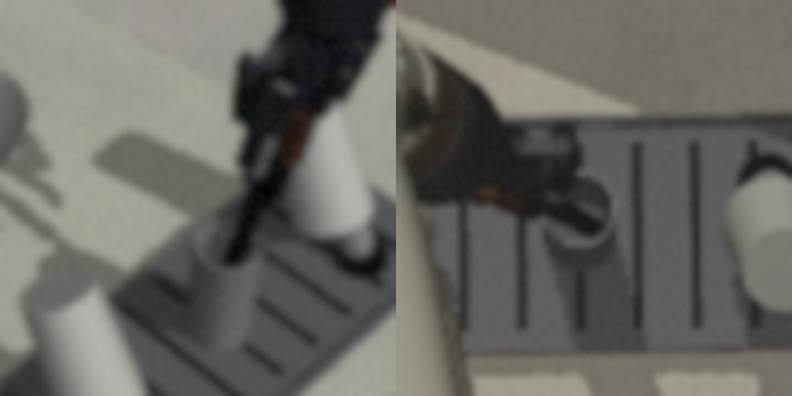

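Emit:
jog_arm --rows '[[[0, 0, -4, 0, 0, 0, 0.5], [0, 0, -8, 0, 0, 0, 0.5], [0, 0, -12, 0, 0, 0, 0.5], [0, 0, -14, 0, 0, 0, 0.5], [0, 0, -14, 0, 0, 0, 0.5], [0, 0, -14, 0, 0, 0, 0.5], [0, 0, -14, 0, 0, 0, 0.5], [0, 0, -14, 0, 0, 0, 0.5], [0, 0, -14, 0, 0, 0, 0.5], [0, 0, -14, 0, 0, 0, 0.5], [0, 0, -10, 0, 0, 0, 0.5]]]'

```text
time_s: 28.18
tcp_pos: [662.9, 90.5, 269.8]
tool_rot: [[-1.0, 0.001, 0.002], [0.001, 0.952, -0.308], [-0.002, -0.308, -0.952]]
wrist_force: [0.2, 0.6, -0.4]
gripper_width: 0.5
```

```bash
python3 chk.py d6
```

```text
t 28.18 tcp [662.92  90.47 269.78] J [ 16.14  39.16  46.92 102.77 -17.22  16.96] F [ 0.18  0.61 -0.41] g 0.5
[[-1.    0.    0.  ]
 [ 0.    0.95 -0.31]
 [-0.   -0.31 -0.95]]
foot model [664.7   51.56 149.42]
scene 40 50 med [-1.73 -3.72 58.78] [-15.75  -8.45  17.21   5.78]
scene 75 83 med [-1.68 -6.9  87.15] [-16.16 -10.39  17.39   0.18]
scene 100 76 med [ -3.44  -7.71 112.17] [-15.88 -10.69  14.22  -1.04]
zmax 134.95872860805483 beaker
top 40 78 med [-0.81 -0.92 56.56] [-15.31  -6.73  16.38   5.59]
top 75 52 med [ 2.   -6.72 86.71] [-14.12  -7.89  16.74   2.14]
top 100 47 med [  4.56  -7.08 111.41] [-13.29  -8.58  16.22  -1.55]
zmax 134.1675976426599 beaker
```

View pics/d6.png

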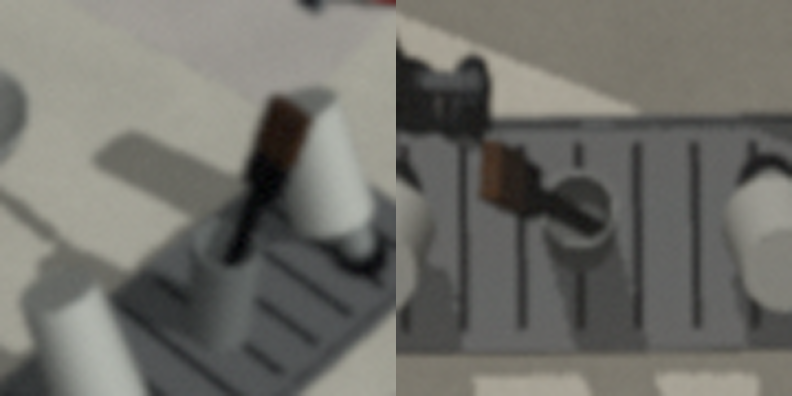

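Emit:
jog_arm --rows '[[[20, 0, -10, 0, 0, 0, 0.5], [25, 0, -10, 0, 0, 0, 0.5], [30, 0, -5, 0, 0, 0, 0.5], [30, 0, -5, 0, 0, 0, 0.5], [30, 0, 0, 0, 0, 0, 0.5], [30, 0, 0, 0, 0, 0, 0.5], [30, 0, 0, 0, 0, 0, 0.5], [0, 0, 0, 0, 0, 0, 0.5], [0, 0, 0, 0, 0, 0, 0.5], [0, 0, 0, 0, 0, 0, 0.5]]]'

```text
time_s: 29.12
tcp_pos: [468.2, 99.3, 296.1]
tool_rot: [[-1.0, 0.001, 0.001], [0.001, 0.951, -0.308], [-0.001, -0.308, -0.951]]
wrist_force: [0.4, -0.3, -0.2]
gripper_width: 0.506
```

```bash
python3 - <<'E'
from fitb import *
import bfit
st()
im=[]
for k in range(2):
  for n in("scene","top"):
    p,d=eyes.snapshot(n); P,_=cloud(eyes.get_calibration(n),d)
    print(n,"beaker",fit(P,[669.5,-107.2,40],[-.456,-.02,.89]),"hung",fit(P,[649.4,152,61],[-.46,0,.89])[1:3])
    Q=P[(abs(P[:,0]-662)<40)&(abs(P[:,1]-65)<50)&(P[:,2]>125)&(P[:,2]<230)]
    def f(x):
        return bfit.model((Q-x[3:])@bfit.Rb(x))
    from scipy.optimize import least_squares
    s=least_squares(f,[.33,0,0,662,58,163],loss='soft_l1'); R=bfit.Rb(s.x)
    print(" brush lean/yaw",np.degrees(s.x[:2]),"foot",s.x[3:]-152*R[:,2],len(Q),np.median(abs(s.fun)))
    if k==0: cv2.imwrite(f"pics/fin_{n}.png",p)
E
```

```text
t 29.12 tcp [468.17  99.29 296.1 ] J [ 23.21  15.33  13.19  95.08 -16.46  24.32] F [ 0.36 -0.32 -0.23] g 0.506
[[-1.    0.    0.  ]
 [ 0.    0.95 -0.31]
 [-0.   -0.31 -0.95]]
scene beaker (359, array([ 669.04, -106.61,   39.78]), array([-0.45, -0.05,  0.89]), np.float64(0.8430745001380835)) hung (array([647.27, 151.64,  59.9 ]), array([-0.44, -0.04,  0.89]))
 brush lean/yaw [18.67  1.33] foot [663.04   6.77  21.77] 282 0.9122288643369769
top beaker (167, array([ 670.17, -106.3 ,   40.36]), array([-0.46, -0.03,  0.89]), np.float64(0.4084842588849895)) hung (array([649.1 , 152.09,  60.85]), array([-0.45, -0.01,  0.89]))
 brush lean/yaw [18.81  0.34] foot [663.78   7.46  22.48] 219 0.5263971854638498
scene beaker (363, array([ 668.91, -107.71,   39.69]), array([-0.45, -0.02,  0.89]), np.float64(1.0831337283921805)) hung (array([647.54, 151.72,  60.04]), array([-0.46, -0.03,  0.89]))
 brush lean/yaw [18.65  2.39] foot [664.21   6.8   21.48] 282 0.9498404347523111
top beaker (167, array([ 670.33, -106.03,   40.45]), array([-0.46, -0.04,  0.89]), np.float64(0.38685370891218795)) hung (array([649.04, 152.53,  60.81]), array([-0.45, -0.02,  0.89]))
 brush lean/yaw [18.29  1.36] foot [664.81   9.04  22.32] 220 0.5387211193154813
```

View pics/fin_scene.png

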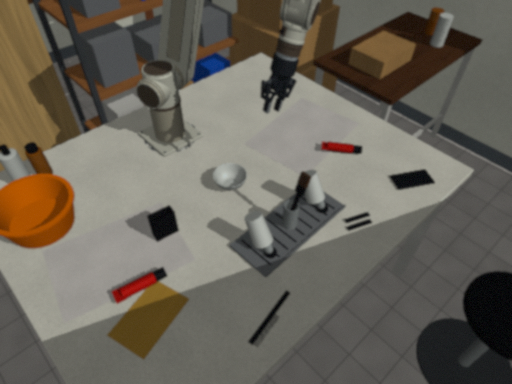

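View pics/fin_top.png

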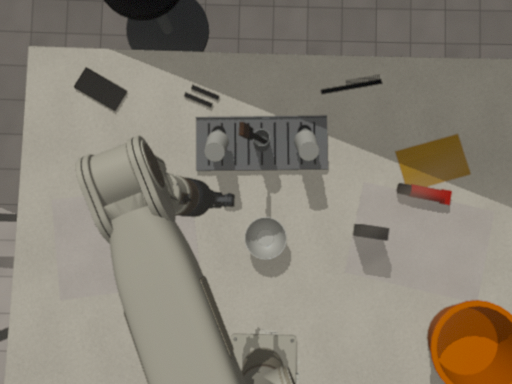

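```bash
python3 - <<'E'
from h import *
for n in("scene","top"):
    p,d=eyes.snapshot(n); P,_=cloud(eyes.get_calibration(n),d)
    for nm,y in(("new",-109),("old",151)):
        m=(abs(P[:,1]-y)<34)&(P[:,0]>570)&(P[:,0]<700)&(P[:,2]>30)
        print(n,nm,np.percentile(P[m,2],[95,98,99.5]),P[m].min(0))
E
```

```text
scene new [137.9  140.89 142.18] [ 599.64 -141.32   30.01]
scene old [138.3  141.11 142.89] [591.06 117.31  30.62]
top new [140.85 142.95 145.6 ] [ 600.25 -137.11   43.09]
top old [141.71 143.48 144.9 ] [590.31 120.03  30.41]
```

The new beaker's height matches the one already hanging to within 1 mm. Handing in.

```bash
python3 -c "
from bench import robot,telemetry
print(robot.finish_job(), telemetry.read_state()['time_s'])"
```

```text
the job is handed in; nothing more can be done
the job is handed in; nothing more can be done
```

I hung the beaker on the free peg first, then stood the tinting brush in the steel cup, and handed the job in after about 29.5 s of the 67 s.

- **Beaker:** I pushed it on until its inner floor met the peg tip, with about 14 N along the peg at most. I eased it down into its natural sag before opening the fingers, and it did not move when released. In the last check its height matched the beaker already hanging to within 1 mm, and it tilts about 27°, like the other.
- **Brush:** I drew it out along its own length, lowered it until the foot met the cup's floor at about 7 N, leaned it against the rim and let go. It stands bristles up, leaning about 18.5°. The last fit put its foot at z ≈ 22 mm, against about 20.6 mm expected, which is within the camera calibration error.
- **Everything else:** The last pictures show the other beaker, the bowl and both tubes where they were. The gripper was empty and well clear of everything.

**What disagreed:**
- **Fingertips:** In the pictures they appeared about 20–30 mm behind the reported tool point, so I set the brush's grasp depth from the pictures instead.
- **Brush approach:** My first angle for reaching the brush was beyond a joint's range. The arm stopped short of it without touching anything, and I came in along the brush instead.

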